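# Stack the orange parts bin on the blue one, turned so it does not nest

### The arm

A 6-joint arm with a two-finger parallel gripper is mounted at the origin on a cart in front of the work surface, level with it; the furniture and walls round the work are solid. World frame = base frame: x ahead of the robot, y to its left, z up, the work surface at z = 0. Lengths are in m, angles in rad, forces in N, time in s.
With the tool pointing down it reaches from about 0.375 to 0.825 m from the base axis. Payload 5.5 kg.
Tool frame: the origin (TCP) lies at the very end of the fingers, on their centre line; the grasp point (between the pads) lies ctrl.pinch_z behind it (ctrl.pinch_z is the distance from the TCP to the grasp point, in m); z points along the fingers, y is the line along which they close (so a half turn about z gives the same grasp; the last joint's range is limited). The gripper opens to 85 mm and grips with 20 to 120 N. Pads are 22 mm wide; open, the fingers measure 114 mm over their backs; the gripper's body (76 mm by 85 mm) begins 54 mm behind the grasp point. The pads swing forward as they close: fully open they stand 13 mm farther back than shut.
Start: joints at [1.178, 0.314, -0.047, 1.21, 0, 1.571], TCP at [0.23, 0.554, 0.202] pointing down, gripper open.
Joint ranges: [-2.67, 2.67], [-0.69, 1.73], [-1.03, 1.25], [-2.08, 2.16], [-1.42, 1.45], [-3.14, 3.14]. Speed limits (rad/s): [2.39, 2.39, 3.01, 3.14, 3.14, 3.14].

### API

Orientations are given as [roll, pitch, yaw] about the fixed x, y, z axes, in that order (R = Rz(yaw) Ry(pitch) Rx(roll)).
In Python, from station import telemetry, get_image, camera_info, finish_job, regions_of, mark_of, ctrl gives the robot as it stands.
- The arm moves only by the tool step_arm, never from a script. Its argument "motion" is a list of rows, each a list of 3 entries, a list of its own where there are three numbers: the turn, a rotation vector about the tool's x, y, z normalised to -1 to 1, where 1 is 180 degrees, then the shift along the tool's x, y, z normalised to -1 to 1, where 1 is 0.2 m, then the opening, from 0 (shut) to 1 (fully open). A call has 1 to 8 rows; each row is the pose to reach, as a shift and turn from the pose commanded when the call began, along the tool's axes at that moment, turning the shorter way round; what a row does not reach only later rows make up. A row lasts 1/12 s, in which the tool goes at most 41.7 mm and 7.16 degrees, less where a joint would pass 70% of its speed; a pose out of reach is approached as far as the arm can. A call with a number of a shift or a turn outside -1 to 1 is refused whole. A call with a gripper value outside its range is refused whole. The fingers move at their own pace and stop on an object; "grip_force" is the grip in N (left out, the last holds). Time passes only in rows, so rows that repeat a pose let the fingers close. It gives the time, the measured TCP pose, the force, the opening and the grip force at its end, in the units of the state.
- telemetry.get_obs(): the state, without advancing time (a new reading comes with each control period).
- get_image(name): name is "side" or "top" or "wrist"; returns the picture (400x640x3 uint8, red, green, blue); there is no depth.
- camera_info(name): a dict with "camera_matrix" (3x3 intrinsics, pixels), "k1" (the pictures are not rectified: a ray, as slopes to the right and down, at radius r is drawn at 1 + k1 r^2 times it, then the intrinsics apply), "R" (3x3) and "t" (3): a world point X has camera coordinates R X + t; the wrist camera has in their place "tool_from_camera" (4x4, takes a point from camera to tool coordinates, whose origin is the TCP and whose axes are the flange's). Camera axes: x right, y down, z forward; pixel columns grow to the right and rows downward; lengths in m; the calibration is good to about 2 mm. A picture is of the moment at which its call begins: read the wrist's pose just before it. camera_info takes no time and is no camera call.
- finish_job(): hands the job in; it is judged then, once.
Trained networks look in the newest picture that a camera, given by its name, has taken for a name from the list of things; names that differ only in an ending like _2 or _b are one class to them, and where a whole thing is asked for, a point or a joint stands for the part that bears it (a point fixed in the world has none). Each returns a list of dicts, best first, with "p" (0 to 1); they miss things now and then, are a little off and sometimes report something else, mostly with a low value. They report only what shows in the picture. A call takes as long as a camera call.
- regions_of(camera, thing): "mask" (400x640 bool, what is visible of it) and "uv" ([column, row] in pixels, amid what is visible of it).
- mark_of(camera, thing): "uv" ([column, row] in pixels: a listed point, or the origin of a listed thing).
The state is a dict: "clock": time; "q": joint angles; "dq": joint speeds; "effort": joint torques, N m; "tool_pos": TCP position; "tcp_rot": TCP orientation; "contact_force": force on the tool from outside, world axes, zero at the start; "torque": the same for the moment, N m; "opening": finger opening in m; "finger_force": force on a finger pad.
Only numpy, scipy, OpenCV 4.12 (cv2) and the standard library are available. Lean on these libraries where they do the work, as an engineer would, in place of code of your own. Each camera call takes 0.05 s, during which the arm holds its last target. There are 200 camera calls.

### The job

Stack the orange parts bin on the loaded blue bin, which stands on a pull-out slide: turn it half a turn, its label end over the blue bin's plain end, so that it does not nest down onto the parts. Set its feet gently on the blue bin's ledges a little short of the keeper, then push it on, slide and all, until its tongue is under the keeper and all four feet have dropped into their pockets; do not drop or ram it. Keep the two nuts in the orange bin and do not disturb the bearing, the battery or the tape measure.

Things in the scene. Friction and masses are not known exactly. Their poses are not given: they have to be found in the camera images.
- orange_bin: Loose orange stack-and-nest parts bin, same mould as the blue one: 200 (x, -102 to +98) x 73 (y, over its columns) x 70 mm high, 0.22 to 0.36 kg, two 60 g nuts in it. Origin: centre of the underside; x along its length, z up. +x end PLAIN, with the keeper hook; -x end has the LABEL (white card on a box bulge) and the tongue. Starts with +x pointing away from the robot within 0.35 rad.
- blue_bin: Blue bin, same mould, size and frame as the orange one, underside 18 mm above the bench, clipped on a pull-out slide that runs along its x axis. +x (plain end, keeper) points away from the robot within 0.3 rad. Left pulled out towards -x by 15 to 55 mm; about 1 N rolls it back to a hard stop at the +x end. Seated: orange origin at [0, 0, 56] mm in this frame within 2 mm, x axes opposed.
- orange_grip (a point): Point at [-6, 0, 51] mm in the orange bin: middle between the upright skirts along its sides. Their outer faces are parallel (normal to y), 68.4 mm apart, plain from x = -56 to +17 and z = 39 to 62.5 mm: grip across them from above. Below z = 39 the bin is narrower.
- orange_foot (a point): Point at [-70, 29.5, 0] mm in the orange bin: outer edge of one of its four feet, the closed bottoms (z = 0) of hollow columns at x = -70 and x = +32 mm on both sides, each 14 mm long in x and reaching out to y = +-29.5.
- orange_tongue (a point): Point at [-93, 0, 0] mm in the orange bin: tip of the tongue, a flat extension of the floor at the label end, 22 mm wide, 4 mm thick, 10 mm long, with free space above it up to z = 21. Seated it lies at about [93, 0, 56] mm in the blue bin's frame, under the keeper's lip.
- orange_push (a point): Point at [98, 0, 60.5] mm in the orange bin: middle of the keeper's flat upright back (28 mm wide or more, z 51.5 to 69.5 mm, facing +x) at the plain end, the outermost part of that end; a good face to push on.
- blue_keeper (a point): Point at [94.5, 0, 60.5] mm in the blue bin: inner face of the keeper's upright at the plain end. Its lip (x 87 to 98, z 65.5 to 69.5 mm) overhangs the tongue's place, so the orange bin cannot go straight down to its seat. Sliding in, the tongue meets the upright 1.5 mm past the seated place. Bins facing the same way nest: the feet fall into the open column mouths.
- blue_setdown (a point): Point at [-14, 0, 60] mm in the blue bin, on no part: put the orange bin's origin here, turned half a turn, and its feet stand on the ledges with the tongue 8 mm clear of the lip (8 mm more to -x is still on ledge, 5 mm less). From there it slides 14 mm along blue +x to its seat (1 to 4 N), but the blue bin rolls along with it until the slide is at its stop.
- blue_pocket (a point): Point at [70, 28, 56] mm in the blue bin: floor of one of four pockets, 4 mm deep, in the ledges along both sides (ledge top z = 60, y = +-24.5 to +-30.9 mm); they span x = 61 to 79 and x = -41 to -23. Guides on the ledges' outer sides: inner faces y = +-30.9, top z = 62.5; a bin set over 1.2 mm off sideways stands 2.5 mm high on a guide.
- nut_a: M20 steel nut lying in the orange bin, 30 x 34 x 16 mm; origin: centre of its underside.
- nut_b: Second M20 steel nut lying in the orange bin, same size and origin.
- bearing: Bystander: loose ball bearing, 47 mm across, 14 mm high, lying flat between the bins; origin: centre of its underside.
- battery_pack: Bystander: loose black tool battery with an orange catch, 66 x 120 x 58 mm; origin: centre of its underside.
- tape_measure: Bystander: loose yellow tape measure standing on edge, 38 x 87 x 66 mm; origin: centre of its underside.

How it is judged:
At the end, for the whole second after the job is handed in: The orange bin stands on the blue one turned half a turn, centred over it within 4 mm, feet down in the pockets (origin 56 mm above the blue one's, within 2.2 mm), tongue under the keeper, both level within 2 degrees, at rest, both nuts in it (x of orange_bin in the frame of blue_bin between -0.004 and 0.004 m and y of orange_bin in the frame of blue_bin between -0.0035 and 0.0035 m and z of orange_bin in the frame of blue_bin between 0.0538 and 0.0582 m and x of orange_tongue in the frame of blue_bin between 0.088 and 0.097 m and y of orange_tongue in the frame of blue_bin between -0.005 and 0.005 m and z of orange_tongue in the frame of blue_bin between 0.0535 and 0.0585 m and angle between each of orange_bin, blue_bin's own z axis and vertical below 0.035 rad and linear speed of orange_bin below 0.01 m/s and angular speed of orange_bin below 0.1 rad/s and x of nut_a in the frame of orange_bin between -0.087 and 0.083 m and y of nut_a in the frame of orange_bin between -0.03 and 0.03 m and z of nut_a in the frame of orange_bin between -0.01 and 0.05 m and x of nut_b in the frame of orange_bin between -0.087 and 0.083 m and y of nut_b in the frame of orange_bin between -0.03 and 0.03 m and z of nut_b in the frame of orange_bin between -0.01 and 0.05 m); the robot touches nothing.
It fails at once if the bearing is moved more than 20 mm (distance of bearing from where it was at the start of the episode above 0.02 m).
It fails at once if the battery is moved more than 20 mm (distance of battery_pack from where it was at the start of the episode above 0.02 m).
It fails at once if the tape measure is moved more than 20 mm (distance of tape_measure from where it was at the start of the episode above 0.02 m).
It fails at once if the orange bin is dropped on or rammed against the blue one (over 80 N between them) (contact force between orange_bin and blue_bin above 80 N).
It also fails if it takes over 64 s, if anything falls off the work surface, if the arm or the gripper's body presses on something with over 40 N, if the wrist force passes 120 N, or if a joint passes its speed limit or range.

## Working session

There is one attempt and no reset: what is moved stays moved. The work goes in short steps, Python scripts to look and compute and a tool call to move; the robot and the scene stay as the last step left them, time stands still between calls to the robot, and variables do not carry over. Pictures are saved under pics/ and viewed, at most 10 in all, crops included, and the job is handed in when it is done.

Besides the shell and the picture viewer there is one more tool, called after "Request:" as a command line: name --argument value ..., lists and objects as JSON in quotes. step_arm: Moves the arm, as the interface text tells. Scaled input: -1 to 1 covers 0.2 m each way for a shift and 180 degrees each way for a turn. Its arguments: {"type":"object","properties":{"motion":{"type":"array","items":{"type":"array"}},"grip_force":{"type":"number"}},"required":["motion"]}

```bash
ls; mkdir -p pics
cat > h.py <<'E'
import numpy as np,cv2
from scipy.spatial.transform import Rotation as Rn
from station import telemetry,get_image,camera_info,regions_of,mark_of,ctrl
def und(ci,uv):
    K=np.array(ci["camera_matrix"]);d=np.linalg.solve(K,[uv[0],uv[1],1])[:2];k=ci["k1"];s=d.copy()
    for _ in range(30): s=d/(1+k*(s@s))
    return np.array([s[0],s[1],1.])
def ext(cam,obs=None):
    ci=camera_info(cam)
    if cam=="wrist":
        T=np.eye(4);T[:3,:3]=Rn.from_euler('xyz',obs["tcp_rot"]).as_matrix();T[:3,3]=obs["tool_pos"]
        C=T@np.array(ci["tool_from_camera"]);R=C[:3,:3].T;return ci,R,-R@C[:3,3]
    return ci,np.array(ci["R"]),np.array(ci["t"])
def ray(cam,uv,obs=None):
    ci,R,t=ext(cam,obs);return -R.T@t,R.T@und(ci,uv)
def onz(cam,uv,z,obs=None):
    o,d=ray(cam,uv,obs);return o+d*(z-o[2])/d[2]
def proj(cam,X,obs=None):
    ci,R,t=ext(cam,obs);c=R@np.asarray(X,float)+t;s=c[:2]/c[2];s=s*(1+ci["k1"]*(s@s));K=np.array(ci["camera_matrix"]);return (K@[s[0],s[1],1])[:2]
def save(cam,f):
    im=get_image(cam);cv2.imwrite("pics/"+f,im[:,:,::-1]);return im
E
python3 - <<'E'
from h import *
o=telemetry.get_obs();print(o,ctrl.pinch_z,[a for a in dir(ctrl) if a[0]!='_'])
a=save("top","t0.png");
b=save("side","s0.png");
H={"orange_grip":.051,"orange_foot":0,"orange_tongue":0,"orange_push":.0605,"orange_bin":0,"blue_bin":.018,"blue_keeper":.0785,"blue_setdown":.078,"blue_pocket":.074,"bearing":0,"battery_pack":0,"tape_measure":0,"nut_a":.004}
for c in("top","side"):
  for n,z in H.items():
    for m in mark_of(c,n)[:2]: print(c,n,round(m["p"],2),np.round(m["uv"],1),np.round(onz(c,m["uv"],z),4))
  print(camera_info(c)["R"],-np.array(camera_info(c)["R"]).T@camera_info(c)["t"])
E
```

```text
pics
{'clock': 0.0, 'q': array([ 1.17799130e+00,  3.14231492e-01, -4.80722130e-02,  1.21016119e+00,
       -3.76446670e-06,  1.57077844e+00]), 'dq': array([ 0.00011043, -0.00014266, -0.00151468, -0.0013571 , -0.00038575,
       -0.00075961]), 'effort': array([ 3.26214853e-03, -5.39592505e+01,  3.39748263e+01,  1.90863147e-02,
        1.69350214e-04,  8.85545035e-06]), 'tool_pos': array([0.22943764, 0.55374198, 0.20103431]), 'tcp_rot': array([-3.13992408e+00,  3.73461824e-06,  2.74880552e+00]), 'contact_force': array([-0.15294094, -0.74164313,  0.23906262]), 'torque': array([-0.04382069, -0.04854103,  0.03149032]), 'finger_force': 0.0, 'opening': 0.08532984981058458} 0.0187 ['IKError', 'pinch_z']
top orange_grip 0.91 [260.  207.4] [0.5799 0.2011 0.051 ]
top orange_foot 0.83 [244.9 227.2] [0.5384 0.2443 0.    ]
top orange_foot 0.67 [256.6 224.7] [0.5441 0.2157 0.    ]
top orange_tongue 0.83 [252.7 237.9] [0.5119 0.225  0.    ]
top orange_tongue 0.54 [407.8 210. ] [ 0.5749 -0.1559  0.    ]
top orange_push 0.88 [269.9 163.6] [0.683  0.1768 0.0605]
top orange_bin 0.78 [267.  205.7] [0.590
[... 1157 characters left out ...]
0605]
side orange_bin 0.91 [325.8 247.4] [0.5973 0.2019 0.    ]
side orange_bin 0.2 [314.5 200.5] [ 0.6229 -0.0146  0.    ]
side blue_bin 0.68 [345.7 164.9] [ 0.5131 -0.1908  0.018 ]
side blue_keeper 0.77 [318.5 154.6] [ 0.6048 -0.1602  0.0785]
side blue_setdown 0.59 [347.  149.8] [ 0.5098 -0.1873  0.078 ]
side blue_pocket 0.74 [327.  155.4] [ 0.5772 -0.1611  0.074 ]
side bearing 0.46 [373.4 206.3] [0.4469 0.0261 0.    ]
side battery_pack 0.59 [312.9 199.7] [ 0.6277 -0.0191  0.    ]
side tape_measure 0.85 [326.7 303.8] [0.6034 0.396  0.    ]
[[-0.99917296  0.03713971 -0.01655411]
 [ 0.03468386  0.56595655 -0.82370517]
 [-0.02122327 -0.82359809 -0.56677663]] [0.6231115  1.05596368 0.761825  ]
```

View pics/t0.png

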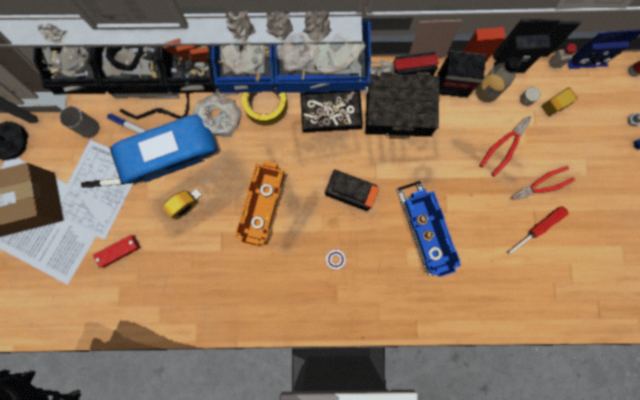

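View pics/s0.png

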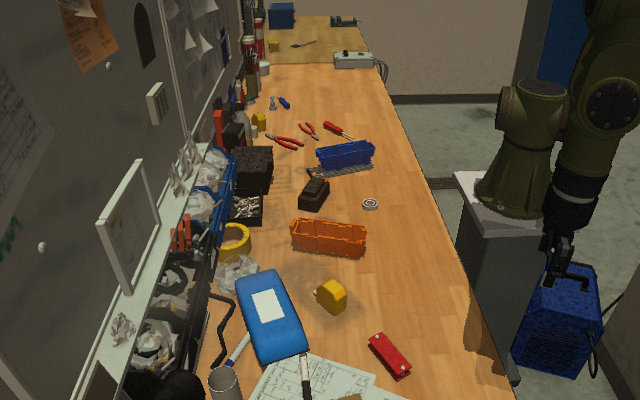

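The top picture shows the orange bin at about (262,205), the blue bin at (430,235), the battery at (352,190), the bearing at (336,260) and the tape measure at (182,204). The side picture agrees. The fixed cameras are coarse, so I'll look from the wrist next.

```bash
cat >> h.py <<'E'
def plan(pos,yaw,obs=None,frm=None):
    """shift/turn in call units from the measured pose to a tool-down target"""
    o=obs or telemetry.get_obs();p=np.array(o["tool_pos"]);R0=Rn.from_euler('xyz',o["tcp_rot"])
    if frm is not None: p,R0=np.array(frm[:3]),Rn.from_euler('xyz',[np.pi,0,frm[3]])
    R1=Rn.from_euler('xyz',[np.pi,0,yaw])
    t=(R0.inv()*R1).as_rotvec()/np.pi;s=R0.inv().apply(np.asarray(pos)-p)/.2
    print("turn",np.round(t,4),"shift",np.round(s,4),"rows",np.ceil(max(np.linalg.norm(s)*.2/.0417,np.linalg.norm(t)*180/7.16)))
E
python3 - <<'E'
from h import *
print(np.round(camera_info("wrist")["tool_from_camera"],3),camera_info("wrist")["camera_matrix"])
plan([.40,.37,.29],2.9)
plan([.57,.20,.29],2.9,frm=[.40,.37,.29,2.9])
E
```

```text
[[-0.    -0.966 -0.259  0.066]
 [ 1.    -0.     0.     0.001]
 [-0.001 -0.259  0.966 -0.172]
 [ 0.     0.     0.     1.   ]] [[332.71606895   0.         316.70737782]
 [  0.         332.71606895 195.49749724]
 [  0.           0.           1.        ]]
turn [ 0.     -0.     -0.0481] shift [-1.1396 -0.5253 -0.4406] rows 7.0
turn [0. 0. 0.] shift [-1.0287 -0.622  -0.    ] rows 6.0
```

Request:
step_arm --motion '[[[0, 0, -0.048], [-0.95, -0.44, -0.2], 1], [[0, 0, -0.048], [-0.95, -0.44, -0.2], 1], [[0, 0, -0.048], [-0.95, -0.44, -0.2], 1], [[0, 0, -0.048], [-0.95, -0.44, -0.2], 1], [[0, 0, -0.048], [-0.95, -0.44, -0.2], 1], [[0, 0, -0.048], [-0.95, -0.44, -0.2], 1]]'

```text
clock: 1.9
tool_pos: [0.3755, 0.3965, 0.2436]
tcp_rot: [3.141, 0.003, 2.894]
contact_force: [-0.7, -0.0, 0.1]
opening: 0.0856
finger_force: 0.0
```

Run:
```python
from h import *
print(telemetry.get_obs()["tool_pos"])
plan([.575,.202,.20],2.9)
```

```text
[0.3754805  0.39649475 0.24356964]
turn [ 0.0001  0.0011 -0.0018] shift [-1.2046 -0.6987  0.2216] rows 7.0
```

Request:
step_arm --motion '[[[0, 0, 0], [-1, -0.5, 0.1], 1], [[0, 0, 0], [-1, -0.5, 0.1], 1], [[0, 0, 0], [-1, -0.5, 0.1], 1], [[0, 0, 0], [-1, -0.5, 0.1], 1], [[0, 0, 0], [-1, -0.5, 0.1], 1], [[0, 0, 0], [-1, -0.5, 0.1], 1]]'

```text
clock: 2.4
tool_pos: [0.5448, 0.2519, 0.2211]
tcp_rot: [-3.14, 0.001, 2.896]
contact_force: [0.5, -0.2, -0.5]
opening: 0.0854
finger_force: 0.0
```

Request:
step_arm --motion '[[[0, 0, 0], [-0.2, -0.2, 0.12], 1], [[0, 0, 0], [-0.2, -0.2, 0.12], 1], [[0, 0, 0], [-0.2, -0.2, 0.12], 1], [[0, 0, 0], [-0.2, -0.2, 0.12], 1], [[0, 0, 0], [-0.2, -0.2, 0.12], 1]]'

```text
clock: 2.82
tool_pos: [0.5706, 0.2077, 0.1982]
tcp_rot: [3.141, -0.0, 2.9]
contact_force: [-1.4, 0.1, 0.1]
opening: 0.0851
finger_force: 0.0
```

Run:
```python
from h import *
o=telemetry.get_obs();print(o["clock"],o["tool_pos"],o["tcp_rot"])
save("wrist","w1.png")
H={"orange_grip":.051,"orange_foot":0,"orange_tongue":0,"orange_push":.0605,"orange_bin":0,"nut_a":.004}
for n,z in H.items():
    for m in mark_of("wrist",n)[:4]: print(n,round(m["p"],2),np.round(m["uv"],1),np.round(onz("wrist",m["uv"],z,o),4))
r=regions_of("wrist","orange_bin");print(r[0]["p"],r[0]["uv"],r[0]["mask"].sum());np.save("m1.npy",r[0]["mask"])
```

```text
2.8167 [0.57062783 0.20773433 0.19817936] [ 3.14098335e+00 -2.91938633e-04  2.89997774e+00]
orange_grip 0.68 [315.3 190.5] [0.5848 0.204  0.051 ]
orange_foot 0.7 [345.3 124.9] [0.5335 0.2504 0.    ]
orange_tongue 0.73 [316.7 104.3] [0.5048 0.2253 0.    ]
orange_push 0.89 [314.9 289.4] [0.6859 0.1786 0.0605]
orange_push 0.16 [129.5 105.4] [0.4642 0.0595 0.0605]
orange_bin 0.6 [317.4 183.7] [0.5901 0.2051 0.    ]
orange_bin 0.17 [315.7 189.2] [0.5959 0.2016 0.    ]
nut_a 0.7 [311.8 215.9] [0.6248 0.1898 0.004 ]
nut_a 0.68 [316.6 145.2] [0.547  0.2148 0.004 ]
0.58 [314.7, 186.5] 13163
```

View pics/w1.png

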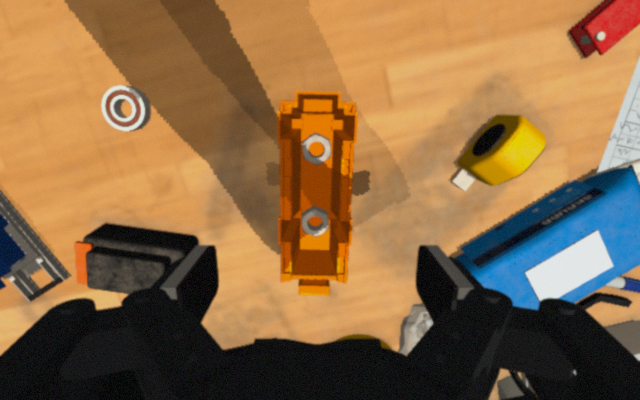

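The wrist view is clear: the bin is nearly upright in the picture, tongue at (317,104), keeper at (315,289), nuts at (316,150) and (315,221). Next I'll refine the yaw and descend.

```bash
cat > y.py <<'E'
from h import *
def edges(mask,o,z,lo,hi,cam="wrist"):
    L=[];Rr=[]
    for v in range(lo,hi):
        c=np.where(mask[v])[0]
        if len(c): L.append(onz(cam,[c[0],v],z,o)[:2]);Rr.append(onz(cam,[c[-1],v],z,o)[:2])
    for P in (np.array(L),np.array(Rr)):
        vx,vy,x,y=cv2.fitLine(P.astype(np.float32),cv2.DIST_HUBER,0,.001,.001).ravel();print("yaw",round(float(np.arctan(vy/vx)),4),round(float(x),4),round(float(y),4))
E
python3 - <<'E'
from y import *
o=telemetry.get_obs();m=np.load("m1.npy")
edges(m,o,.07,115,270)
plan([.587,.2035,.10],2.895);plan([.587,.2035,.028],2.895)
E
```

```text
yaw -0.2745 0.5902 0.1679
yaw -0.2739 0.5846 0.2388
turn [0.0001 0.0001 0.0017] shift [-8.31e-02  2.00e-04  4.91e-01] rows 3.0
turn [0.0001 0.0001 0.0017] shift [-8.30e-02  1.00e-04  8.51e-01] rows 5.0
```

Request:
step_arm --motion '[[[0, 0, 0.007], [-0.083, 0, 0.2], 1], [[0, 0, 0.007], [-0.083, 0, 0.4], 1], [[0, 0, 0.007], [-0.083, 0, 0.55], 1], [[0, 0, 0.007], [-0.083, 0, 0.65], 1], [[0, 0, 0.007], [-0.083, 0, 0.75], 1], [[0, 0, 0.007], [-0.083, 0, 0.85], 1], [[0, 0, 0.007], [-0.083, 0, 0.85], 1]]'

```text
clock: 3.8
tool_pos: [0.5838, 0.2019, 0.0237]
tcp_rot: [-3.138, -0.006, 2.878]
contact_force: [-1.5, -0.3, -0.9]
opening: 0.085
finger_force: 0.0
```

Request:
step_arm --motion '[[[0, 0, 0], [0, 0, 0], 0.6], [[0, 0, 0], [0, 0, 0], 0.6], [[0, 0, 0], [0, 0, 0], 0.6], [[0, 0, 0], [0, 0, 0], 0.6], [[0, 0, 0], [0, 0, 0], 0.6], [[0, 0, 0], [0, 0, 0], 0.6]]' --grip_force 40

```text
clock: 4.3
tool_pos: [0.5886, 0.2035, 0.0297]
tcp_rot: [3.139, 0.003, 2.878]
contact_force: [-0.4, -0.0, 7.0]
opening: 0.051
finger_force: 3.4
```

Run:
```python
from h import *
o=telemetry.get_obs();print(o)
```

```text
{'clock': 4.3, 'q': array([ 3.32738306e-01,  4.67850040e-01, -2.32526478e-01,  8.67077744e-01,
        3.08172643e-04,  5.96706011e-01]), 'dq': array([-2.22539509e-03, -1.36477252e-05, -5.91696148e-05, -3.99917438e-04,
        2.11770352e-03, -1.32408593e-03]), 'effort': array([-1.09569908e-01, -5.48709798e+01,  2.73983377e+01, -2.38116179e-02,
       -2.12431164e-01,  8.25989060e-03]), 'tool_pos': array([0.58857551, 0.20352171, 0.02973828]), 'tcp_rot': array([3.13945976e+00, 2.59135621e-03, 2.87762270e+00]), 'contact_force': array([-0.36635404, -0.03565316,  7.02692923]), 'torque': array([ 0.2238997 , -0.01480717,  0.03717968]), 'finger_force': 3.4104292007395998, 'opening': 0.05102049172348726}
```

The opening went to 51 mm, which is narrower than the skirts, so I need to look.

Run:
```python
from h import *
a=get_image("wrist");s=get_image("side")
s=cv2.resize(s[170:290,240:440],(640,384),interpolation=cv2.INTER_CUBIC)
a=a[:, :]
im=np.vstack([cv2.resize(a,(480,300)),cv2.resize(s,(480,288))]);cv2.imwrite("pics/g1.png",im[:,:,::-1])
```

```text
(no output)
```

View pics/g1.png

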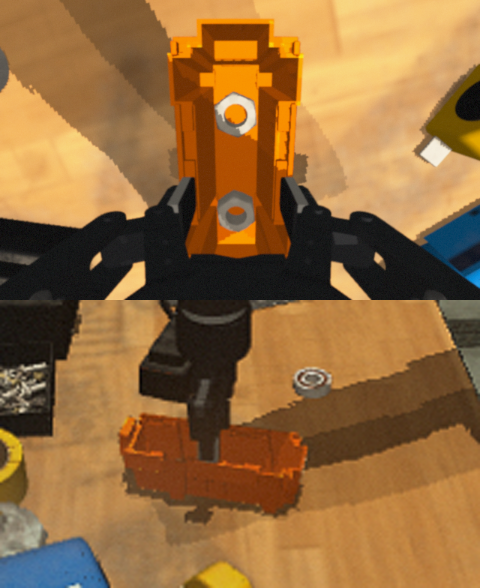

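The small composite doesn't settle whether the fingers are outside the skirts, so I'll enlarge it.

Run:
```python
from h import *
a=get_image("wrist");s=get_image("side")
s=cv2.resize(s[195:265,280:380],(800,560)[:2],interpolation=cv2.INTER_CUBIC)[:, :]
a=cv2.resize(a[200:370,190:440],(400,272),interpolation=cv2.INTER_CUBIC)
s=cv2.resize(s,(457,320));im=np.zeros((592,457,3),np.uint8);im[:320]=s;im[320:,:400]=a
cv2.imwrite("pics/g2.png",im[:,:,::-1])
o=telemetry.get_obs();print(o["tool_pos"],o["opening"],o["finger_force"],o["contact_force"])
for y in (.0255,.0342,.0427):
  for z in(-.0187,0): 
    T=Rn.from_euler('xyz',o["tcp_rot"]).as_matrix()
    print(y,z,[np.round(proj("wrist",T@[x,y,z]+o["tool_pos"],o)) for x in(-.011,.011)])
```

```text
[0.58855277 0.20353802 0.02972096] 0.0514347336732759 3.394738451752346 [-0.40816115  0.52884134  6.51187735]
0.0255 -0.0187 [array([365., 264.]), array([367., 223.])]
0.0255 0 [array([360., 248.]), array([362., 211.])]
0.0342 -0.0187 [array([382., 264.]), array([385., 223.])]
0.0342 0 [array([376., 248.]), array([378., 211.])]
0.0427 -0.0187 [array([399., 264.]), array([402., 223.])]
0.0427 0 [array([391., 248.]), array([393., 211.])]
```

View pics/g2.png

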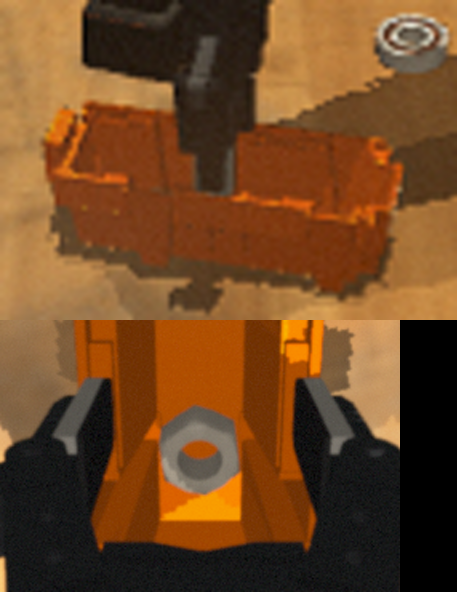

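The fingertips stand on the bin's rim. By the picture they end 35–45 mm short of the reported TCP, so this grasp missed. I'll lift, reopen, re-measure the bin and check the fingertip position.

Request:
step_arm --motion '[[[0, 0, 0], [0, 0, -0.05], 0.6], [[0, 0, 0], [0, 0, -0.2], 1], [[0, 0, 0], [0, 0, -0.4], 1], [[0, 0, 0], [0, 0, -0.6], 1], [[0, 0, 0], [0, 0, -0.6], 1], [[0, 0, 0], [0, 0, -0.6], 1]]'

```text
clock: 5.0
tool_pos: [0.5894, 0.2036, 0.1519]
tcp_rot: [3.138, 0.006, 2.878]
contact_force: [0.6, -0.4, -0.9]
opening: 0.0853
finger_force: 0.0
```

Run:
```python
from y import *
o=telemetry.get_obs();print(o["clock"],o["tool_pos"],o["tcp_rot"],o["opening"],o["contact_force"])
im=save("wrist","w2.png");
H={"orange_grip":.051,"orange_foot":0,"orange_tongue":0,"orange_push":.0605,"orange_bin":0,"nut_a":.004}
for n,z in H.items():
    for m in mark_of("wrist",n)[:2]: print(n,round(m["p"],2),np.round(m["uv"],1),np.round(onz("wrist",m["uv"],z,o),4))
r=regions_of("wrist","orange_bin")[0]["mask"];v=np.where(r.any(1))[0];print(v[0],v[-1])
edges(r,o,.07,v[0]+25,min(v[-1]-20,260))
T=Rn.from_euler('xyz',o["tcp_rot"]).as_matrix()
for z in(-.013,-.03,-.044): print(z,[np.round(proj("wrist",T@[.011,s*.0427,z]+o["tool_pos"],o)) for s in(-1,1)])
```

```text
5.0 [0.58943402 0.20361139 0.1518777 ] [3.13796828 0.00552686 2.87754658] 0.08528486771166228 [ 0.59568261 -0.3764438  -0.87883701]
orange_grip 0.85 [315.1 182.2] [0.586  0.2047 0.051 ]
orange_foot 0.89 [347.  103.5] [0.532  0.2504 0.    ]
orange_foot 0.41 [314.8 176.5] [0.5917 0.2028 0.    ]
orange_tongue 0.97 [316.4  81.3] [0.5053 0.2278 0.    ]
orange_push 0.62 [315.3 297.4] [0.6862 0.1776 0.0605]
orange_bin 0.71 [310.8 178.7] [0.5928 0.1983 0.    ]
nut_a 0.92 [311.  213.6] [0.6268 0.1892 0.004 ]
nut_a 0.81 [312.7 133.1] [0.5498 0.2121 0.004 ]
61 304
yaw -0.2529 0.5594 0.1767
yaw -0.275 0.5934 0.2362
-0.013 [array([230., 219.]), array([399., 219.])]
-0.03 [array([221., 231.]), array([408., 231.])]
-0.044 [array([211., 243.]), array([417., 243.])]
```

View pics/w2.png

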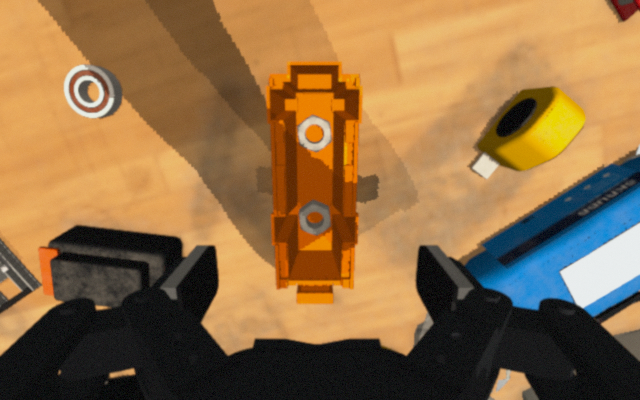

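The tips show at (217,247) and (420,245), so open they stand about 45 mm behind the reported TCP. I'll use that measured offset and descend to TCP z ≈ -0.005, which puts the real tips near z = 0.04.

Request:
step_arm --motion '[[[0, 0, 0], [0.011, 0.003, 0.15], 1], [[0, 0, 0], [0.011, 0.003, 0.3], 1], [[0, 0, 0], [0.011, 0.003, 0.42], 1], [[0, 0, 0], [0.011, 0.003, 0.53], 1], [[0, 0, 0], [0.011, 0.003, 0.62], 1], [[0, 0, 0], [0.011, 0.003, 0.7], 1], [[0, 0, 0], [0.011, 0.003, 0.76], 1], [[0, 0, 0], [0.011, 0.003, 0.785], 1]]'

```text
clock: 6.07
tool_pos: [0.5835, 0.2034, -0.0115]
tcp_rot: [-3.14, -0.003, 2.878]
contact_force: [-1.1, 0.5, 0.5]
opening: 0.0851
finger_force: 0.0
```

Request:
step_arm --motion '[[[0, 0, 0], [0, 0, 0], 0.72], [[0, 0, 0], [0, 0, 0], 0.72], [[0, 0, 0], [0, 0, 0], 0.72], [[0, 0, 0], [0, 0, 0], 0.72], [[0, 0, 0], [0, 0, 0], 0.72]]' --grip_force 40

```text
clock: 6.48
tool_pos: [0.5853, 0.2041, -0.0087]
tcp_rot: [3.141, 0.0, 2.878]
contact_force: [0.5, -0.2, -4.4]
opening: 0.0676
finger_force: 47.6
```

Request:
step_arm --motion '[[[0, 0, 0], [0, 0, -0.05], 0.7], [[0, 0, 0], [0, 0, -0.15], 0.7], [[0, 0, 0], [0, 0, -0.3], 0.7], [[0, 0, 0], [0, 0, -0.45], 0.7], [[0, 0, 0], [0, 0, -0.6], 0.7], [[0, 0, 0], [0, 0, -0.7], 0.7], [[0, 0, 0], [0, 0, -0.75], 0.7], [[0, 0, 0], [0, 0, -0.75], 0.7]]' --grip_force 60

```text
clock: 7.15
tool_pos: [0.587, 0.2047, 0.1444]
tcp_rot: [3.139, 0.004, 2.878]
contact_force: [0.5, 1.2, -3.8]
opening: 0.0679
finger_force: 74.8
```

Run:
```python
from y import *
o=telemetry.get_obs();print(o["clock"],o["tool_pos"],o["tcp_rot"],o["opening"],o["contact_force"],o["finger_force"])
get_image("wrist")
T=Rn.from_euler('xyz',o["tcp_rot"]).as_matrix()
H={"orange_grip":.051,"orange_foot":0,"orange_tongue":0,"orange_push":.0605,"orange_bin":0,"nut_a":.004}
z0=o["tool_pos"][2]+.0087
for n,z in H.items():
    for m in mark_of("wrist",n)[:2]:
        X=onz("wrist",m["uv"],z+z0,o); print(n,round(m["p"],2),np.round(m["uv"],1),"tool mm",np.round(1e3*T.T@(X-o["tool_pos"]),1))
```

```text
7.15 [0.58702007 0.20470826 0.14439782] [3.13850564 0.00448807 2.87762218] 0.0678536842408449 [ 0.52871317  1.21674209 -3.80111896] 74.82662558555603
orange_grip 0.76 [318.  288.6] tool mm [ -0.7   1.5 -59.7]
orange_foot 0.86 [379.6 114.8] tool mm [62.  31.1 -8.9]
orange_tongue 0.9 [320.   65.9] tool mm [84.   2.6 -9.1]
orange_bin 0.73 [317.9 249.9] tool mm [-7.9  1.7 -8.7]
nut_a 0.83 [315.1 216.9] tool mm [ 12.    0.2 -12.8]
nut_a 0.79 [309.7 273.9] tool mm [-19.9  -2.7 -12.6]
```

Gripped and lifted, with a weight of about 3.8 N and both nuts inside. Next I'll carry it over and make the half turn beside the blue bin.

Request:
step_arm --motion '[[[0, 0, 0.03], [0.005, -0.05, 0], 0.7], [[0, 0, 0.065], [0.01, -0.13, 0], 0.7], [[0, 0, 0.1], [0.02, -0.22, 0], 0.7], [[0, 0, 0.14], [0.03, -0.31, 0], 0.7], [[0, 0, 0.18], [0.04, -0.4, 0], 0.7], [[0, 0, 0.22], [0.05, -0.49, 0], 0.7], [[0, 0, 0.255], [0.05, -0.57, 0], 0.7], [[0, 0, 0.29], [0.05, -0.65, 0], 0.7]]'

```text
clock: 8.17
tool_pos: [0.5406, 0.0803, 0.1401]
tcp_rot: [-3.14, -0.0, 1.961]
contact_force: [-0.5, 0.1, -3.8]
opening: 0.0676
finger_force: 74.7
```

Run:
```python
from h import *
o=telemetry.get_obs();print(o["tool_pos"],o["tcp_rot"],o["q"])
plan([.50,-.04,.144],.3)
```

```text
[0.5405923  0.08028496 0.1401029 ] [-3.14023498e+00 -3.53335311e-04  1.96097743e+00] [ 1.47424359e-01  2.47920694e-01 -2.78349486e-01  1.04592894e+00
  1.66191274e-05  1.32803933e+00]
turn [-4.000e-04  3.000e-04  5.287e-01] shift [-0.479  -0.4165 -0.0191] rows 14.0
```

Request:
step_arm --motion '[[[0, 0, 0.035], [-0.04, -0.03, 0], 0.7], [[0, 0, 0.07], [-0.09, -0.07, 0], 0.7], [[0, 0, 0.105], [-0.15, -0.13, 0], 0.7], [[0, 0, 0.14], [-0.21, -0.19, 0], 0.7], [[0, 0, 0.175], [-0.28, -0.25, 0], 0.7], [[0, 0, 0.21], [-0.35, -0.31, 0], 0.7], [[0, 0, 0.245], [-0.42, -0.37, 0], 0.7], [[0, 0, 0.28], [-0.48, -0.415, 0], 0.7]]'

```text
clock: 8.83
tool_pos: [0.5008, -0.0405, 0.1402]
tcp_rot: [-3.14, 0.001, 1.081]
contact_force: [-0.7, -0.9, -3.6]
opening: 0.0675
finger_force: 74.7
```

Request:
step_arm --motion '[[[0, 0, 0.04], [0, 0, 0], 0.7], [[0, 0, 0.08], [0, 0, 0], 0.7], [[0, 0, 0.12], [0, 0, 0], 0.7], [[0, 0, 0.16], [0, 0, 0], 0.7], [[0, 0, 0.2], [0, 0, 0], 0.7], [[0, 0, 0.23], [0, 0, 0], 0.7], [[0, 0, 0.248], [0, 0, 0], 0.7], [[0, 0, 0.248], [0, 0, 0], 0.7]]'

```text
clock: 9.5
tool_pos: [0.5015, -0.0394, 0.1402]
tcp_rot: [-3.141, 0.001, 0.306]
contact_force: [0.4, -0.6, -4.0]
opening: 0.0675
finger_force: 74.7
```

```bash
cat > b.py <<'E'
from y import *
def look(f=None,n_=1):
    o=telemetry.get_obs();print(o["clock"],o["tool_pos"],o["tcp_rot"],o["opening"],o["contact_force"])
    im=get_image("wrist");
    if f: cv2.imwrite("pics/"+f,im[:,:,::-1])
    T=Rn.from_euler('xyz',o["tcp_rot"]).as_matrix();z0=o["tool_pos"][2]+.0087
    for n,z in {"orange_foot":0,"orange_tongue":0,"orange_bin":0}.items():
        for m in mark_of("wrist",n)[:n_]:
            X=onz("wrist",m["uv"],z+z0,o);print(n,round(m["p"],2),np.round(m["uv"],1),"tool mm",np.round(1e3*T.T@(X-o["tool_pos"]),1))
    for n,z in {"blue_bin":.018,"blue_keeper":.0785,"blue_setdown":.078,"blue_pocket":.074}.items():
        for m in mark_of("wrist",n)[:4]:
            X=onz("wrist",m["uv"],z,o);print(n,round(m["p"],2),np.round(m["uv"],1),np.round(X,4),"tool mm",np.round(1e3*T.T@(X-o["tool_pos"]),1))
    r=regions_of("wrist","blue_bin");np.save("mb.npy",r[0]["mask"])
E
python3 -c "
from b import *
look('w3.png')"
```

```text
9.5 [ 0.50150388 -0.03941752  0.14024702] [-3.14118481e+00  1.05471184e-03  3.06422651e-01] 0.06754223736394147 [ 0.37729019 -0.56682466 -3.95249704]
orange_foot 0.85 [379.7 113.3] tool mm [62.6 29.  -8.8]
orange_tongue 0.71 [319.9  64.7] tool mm [84.5  0.4 -8.8]
orange_bin 0.59 [316.5 249.9] tool mm [-7.9 -1.2 -8.7]
blue_bin 0.69 [481.6 214. ] [ 0.518  -0.1952  0.018 ] tool mm [-31.1 153.6 122.2]
blue_keeper 0.81 [539.1 112.8] [ 0.6075 -0.1669  0.0785] tool mm [ 62.6 153.5  61.6]
blue_setdown 0.86 [512.1 255.8] [ 0.5035 -0.1971  0.078 ] tool mm [-45.6 151.   62.2]
blue_pocket 0.67 [489.7 146. ] [ 0.5757 -0.1455  0.074 ] tool mm [ 38.8 123.5  66.2]
```

View pics/w3.png

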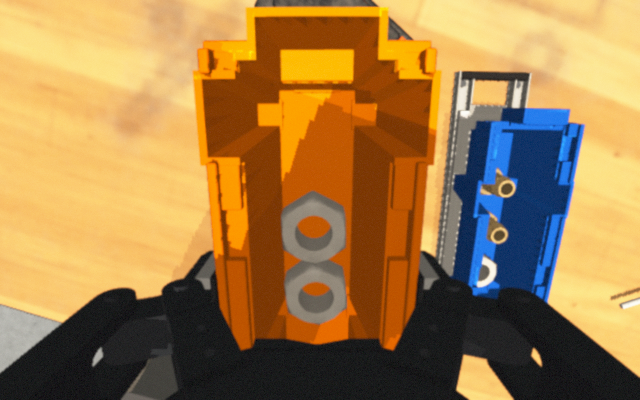

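The wrist view shows the blue bin on the right (columns 455–580), with keeper (539,113) and set-down (512,256). The four blue marks agree to about 1.5 mm, giving origin ≈ (0.5168, -0.193) and yaw ≈ 0.283. I'll check from the other side so that any lateral camera bias cancels.

Request:
step_arm --motion '[[[0, 0, 0.007], [-0.02, 0.08, 0], 0.7], [[0, 0, 0.007], [-0.05, 0.22, 0], 0.7], [[0, 0, 0.007], [-0.08, 0.38, 0], 0.7], [[0, 0, 0.007], [-0.1, 0.54, 0], 0.7], [[0, 0, 0.007], [-0.12, 0.7, 0], 0.7], [[0, 0, 0.007], [-0.13, 0.85, 0], 0.7], [[0, 0, 0.007], [-0.15, 0.98, 0], 0.7]]'

```text
clock: 10.53
tool_pos: [0.5333, -0.2374, 0.1409]
tcp_rot: [3.141, -0.001, 0.285]
contact_force: [1.3, -0.1, -4.3]
opening: 0.0679
finger_force: 74.7
```

Request:
step_arm --motion '[[[0, 0, 0], [0, 0.15, 0], 0.7], [[0, 0, 0], [0, 0.3, 0], 0.7], [[0, 0, 0], [0, 0.42, 0], 0.7], [[0, 0, 0], [0, 0.5, 0], 0.7], [[0, 0, 0], [0, 0.54, 0], 0.7], [[0, 0, 0], [0, 0.54, 0], 0.7], [[0, 0, 0], [0, 0.54, 0], 0.7]]'

```text
clock: 11.12
tool_pos: [0.5628, -0.3384, 0.1405]
tcp_rot: [-3.14, 0.0, 0.286]
contact_force: [0.8, -0.0, -3.4]
opening: 0.0676
finger_force: 74.7
```

```bash
python3 -c "
from b import *
look('w4.png')
m=np.load('mb.npy');v=np.where(m.any(1))[0];print(v[0],v[-1],np.where(m.any(0))[0][[0,-1]])"
```

```text
11.1167 [ 0.56281681 -0.33835722  0.14046101] [-3.14029360e+00  4.01785019e-04  2.85668615e-01] 0.06759270225563126 [ 0.8094183  -0.03841263 -3.43758532]
orange_foot 0.87 [380.7 114.4] tool mm [62.1 29.5 -8.8]
orange_tongue 0.72 [93.5 69.5] tool mm [  83.6 -106.5   -8.6]
orange_bin 0.76 [315.7 249.7] tool mm [-7.8 -1.6 -8.7]
blue_bin 0.94 [155.5 182.9] [ 0.5196 -0.1957  0.018 ] tool mm [  -1.2 -148.9  122.7]
blue_keeper 0.9 [94.6 71.5] [ 0.6064 -0.1674  0.0785] tool mm [  90.  -151.6   62.1]
blue_setdown 0.75 [118.  219.4] [ 0.5049 -0.1975  0.078 ] tool mm [ -15.8 -151.4   62.7]
blue_pocket 0.58 [ 65.3 106.8] [ 0.5765 -0.1466  0.074 ] tool mm [  67.2 -180.    66.7]
62 297 [ 47 197]
```

Run:
```python
from h import *
V=[("w3.png",dict(tool_pos=[.50150388,-.03941752,.14024702],tcp_rot=[-3.14118481,1.05471184e-03,.306422651]),1),
("w4.png",dict(tool_pos=[.56281681,-.33835722,.14046101],tcp_rot=[-3.14029360,4.0178e-04,.285668615]),-1)]
for f,o,s in V:
    im=cv2.imread("pics/"+f).astype(int);b,g,r=im[...,0],im[...,1],im[...,2]
    m=((b>60)&(b>2*r)&(b>1.4*g)).astype(np.uint8);n,l,st,_=cv2.connectedComponentsWithStats(m);k=1+np.argmax(st[1:,4]);m=l==k;print(f,st[k])
    P=[]
    for v in range(st[k][1]+22,min(st[k][1]+st[k][3],285)):
        c=np.where(m[v])[0]
        if len(c): P.append(onz("wrist",[c[-1]+.5 if s>0 else c[0]-.5,v],.088,o)[:2])
    P=np.array(P)
    for y in(.280,.285,.29):
        q=P@[-np.sin(y),np.cos(y)];print(y,"n: med",np.round(np.percentile(q*1e3,[5,25,50,75,95]),1), "origin n",round(float(np.array([.5168,-.1931])@[-np.sin(y),np.cos(y)])*1e3,1))
    w=np.abs(q-np.median(q))<.003;vx,vy,x,y0=cv2.fitLine(P[w].astype(np.float32),cv2.DIST_HUBER,0,.001,.001).ravel();print("yaw",np.arctan(vy/vx))
    a=P[:,0].argsort();print(np.round(P[a][::25]*1e3,1).tolist())
```

```text
w3.png [  450   108   134   196 17339]
0.28 n: med [-357.  -356.7 -356.4 -355.5 -355. ] origin n -328.4
0.285 n: med [-359.3 -359.  -358.6 -358.  -357.6] origin n -330.6
0.29 n: med [-361.7 -361.2 -360.8 -360.5 -360.1] origin n -332.8
yaw 0.29523864
[[493.5, -229.8], [513.5, -223.2], [532.9, -217.7], [551.5, -212.5], [569.4, -207.6], [586.0, -200.9], [602.5, -196.0]]
w4.png [   49    63   145   237 21447]
0.28 n: med [-303.7 -303.2 -302.5 -301.6 -301.2] origin n -328.4
0.285 n: med [-305.8 -305.3 -304.7 -304.1 -303.6] origin n -330.6
0.29 n: med [-307.8 -307.4 -307.  -306.6 -306. ] origin n -332.8
yaw 0.296723
[[450.0, -185.7], [470.6, -180.7], [489.7, -174.4], [508.3, -168.9], [526.1, -163.6], [543.0, -157.6], [559.6, -153.2], [575.5, -148.1]]
```

View pics/w4.png

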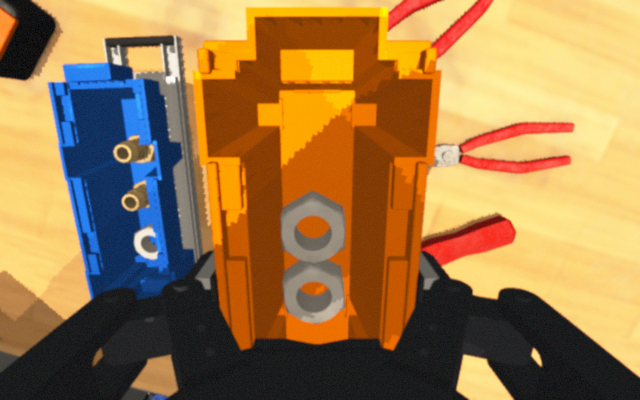

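The view shows the blue bin at the left (columns 47–197) with its parts inside and the slide pulled out. The marks and rim edges give yaw ≈ 0.292. I'll move above the set-down point.

```bash
python3 -c "
from h import *
plan([.5101,-.1959,.1405],.292)"
```

```text
turn [ 0.0001 -0.0001 -0.0018] shift [-0.0536 -0.7592  0.0031] rows 4.0
```

Request:
step_arm --motion '[[[0, 0, -0.002], [0, -0.08, 0], 0.7], [[0, 0, -0.002], [-0.03, -0.22, 0], 0.7], [[0, 0, -0.002], [-0.05, -0.38, 0], 0.7], [[0, 0, -0.002], [-0.054, -0.54, 0], 0.7], [[0, 0, -0.002], [-0.054, -0.67, 0], 0.7], [[0, 0, -0.002], [-0.054, -0.74, 0], 0.7], [[0, 0, -0.002], [-0.054, -0.76, 0], 0.7], [[0, 0, -0.002], [-0.054, -0.76, 0], 0.7]]'

```text
clock: 12.23
tool_pos: [0.5102, -0.1956, 0.1413]
tcp_rot: [3.141, -0.0, 0.294]
contact_force: [0.4, -0.9, -3.5]
opening: 0.0679
finger_force: 74.7
```

Request:
step_arm --motion '[[[0, 0, 0], [0, 0, 0.06], 0.7], [[0, 0, 0], [0, 0, 0.12], 0.7], [[0, 0, 0], [0, 0, 0.18], 0.7], [[0, 0, 0], [0, 0, 0.22], 0.7], [[0, 0, 0], [0, 0, 0.24], 0.7], [[0, 0, 0], [0, 0, 0.25], 0.7], [[0, 0, 0], [0, 0, 0.25], 0.7], [[0, 0, 0], [0, 0, 0.25], 0.7]]'

```text
clock: 12.9
tool_pos: [0.5105, -0.1966, 0.0913]
tcp_rot: [3.141, -0.001, 0.292]
contact_force: [-0.7, 0.4, -3.2]
opening: 0.0677
finger_force: 74.8
```

```bash
python3 -c "
from h import *
o=telemetry.get_obs();print(o['tool_pos'],o['tcp_rot'],o['contact_force'])
plan([.5101,-.1959,.0693],.292)"
```

```text
[ 0.51045435 -0.19659568  0.09133034] [ 3.14105967e+00 -5.32163061e-04  2.91767321e-01] [-0.69503305  0.44590603 -3.21870754]
turn [ 0.0002 -0.0002 -0.0001] shift [-0.0008 -0.0039  0.1101] rows 1.0
```

Request:
step_arm --motion '[[[0, 0, 0], [0, -0.003, 0.03], 0.7], [[0, 0, 0], [0, -0.003, 0.055], 0.7], [[0, 0, 0], [0, -0.003, 0.07], 0.7], [[0, 0, 0], [0, -0.003, 0.08], 0.7], [[0, 0, 0], [0, -0.003, 0.085], 0.7], [[0, 0, 0], [0, -0.003, 0.085], 0.7]]'

```text
clock: 13.4
tool_pos: [0.5096, -0.1955, 0.0736]
tcp_rot: [-3.141, 0.0, 0.292]
contact_force: [-0.8, 0.6, -4.5]
opening: 0.0678
finger_force: 74.8
```

Request:
step_arm --motion '[[[0, 0, 0], [0, 0, 0.004], 0.7], [[0, 0, 0], [0, 0, 0.008], 0.7], [[0, 0, 0], [0, 0, 0.01], 0.7], [[0, 0, 0], [0, 0, 0.01], 0.7]]'

```text
clock: 13.73
tool_pos: [0.5098, -0.1956, 0.0719]
tcp_rot: [-3.142, -0.0, 0.292]
contact_force: [0.8, -0.4, -4.5]
opening: 0.0673
finger_force: 74.8
```

Request:
step_arm --motion '[[[0, 0, 0], [0, 0, 0.002], 0.7], [[0, 0, 0], [0, 0, 0.004], 0.7], [[0, 0, 0], [0, 0, 0.006], 0.7], [[0, 0, 0], [0, 0, 0.006], 0.7]]'

```text
clock: 14.07
tool_pos: [0.5102, -0.1956, 0.0712]
tcp_rot: [3.141, -0.001, 0.292]
contact_force: [-0.5, 1.3, 2.1]
opening: 0.0673
finger_force: 75.5
```

Request:
step_arm --motion '[[[0, 0, 0], [0, 0, 0.002], 0.7], [[0, 0, 0], [0, 0, 0.004], 0.7], [[0, 0, 0], [0, 0, 0.004], 0.7]]'

```text
clock: 14.32
tool_pos: [0.5106, -0.1959, 0.0707]
tcp_rot: [3.141, -0.001, 0.292]
contact_force: [0.8, 0.6, 5.0]
opening: 0.0673
finger_force: 75.5
```

Request:
step_arm --motion '[[[0, 0, 0], [0, 0, 0.002], 0.7], [[0, 0, 0], [0, 0, 0.004], 0.7], [[0, 0, 0], [0, 0, 0.004], 0.7]]'

```text
clock: 14.57
tool_pos: [0.5101, -0.1966, 0.069]
tcp_rot: [3.14, 0.0, 0.292]
contact_force: [4.5, -7.1, -0.6]
opening: 0.0674
finger_force: 78.5
```

First contact came at z 0.0712, then it slipped off with a side force of about 8 N towards the tool's +y. It is slightly against a guide, so I'll relieve sideways.

Request:
step_arm --motion '[[[0, 0, 0], [0, 0.003, 0], 0.7], [[0, 0, 0], [0, 0.005, 0], 0.7], [[0, 0, 0], [0, 0.005, 0], 0.7], [[0, 0, 0], [0, 0.005, 0], 0.7]]'

```text
clock: 14.9
tool_pos: [0.5094, -0.1958, 0.0685]
tcp_rot: [-3.14, 0.001, 0.292]
contact_force: [-2.3, 4.6, -2.2]
opening: 0.0674
finger_force: 80.0
```

```bash
python3 -c "
from h import *
o=telemetry.get_obs();R=Rn.from_euler('xyz',o['tcp_rot']).inv();print(o['tool_pos'],o['tcp_rot'],R.apply(o['contact_force']),R.apply(o['torque']))"
```

```text
[ 0.50937569 -0.19579726  0.06850347] [-3.13982258e+00  8.54502758e-04  2.92140559e-01] [-0.8743654  -5.08107606  2.17754366] [ 0.22841102 -2.48532287  0.04928256]
```

Request:
step_arm --motion '[[[0, 0, 0], [0, -0.002, 0], 0.7], [[0, 0, 0], [0, -0.002, 0], 0.7], [[0, 0, 0], [0, -0.002, 0], 0.7]]'

```text
clock: 15.15
tool_pos: [0.5098, -0.1959, 0.0689]
tcp_rot: [-3.141, 0.0, 0.292]
contact_force: [3.7, -4.4, -0.9]
opening: 0.0674
finger_force: 80.8
```

```bash
python3 -c "
from h import *
o=telemetry.get_obs();R=Rn.from_euler('xyz',o['tcp_rot']).inv();print(o['tool_pos'],o['tcp_rot'],R.apply(o['contact_force']),R.apply(o['torque']))
get_image('wrist')
T=Rn.from_euler('xyz',o['tcp_rot']).as_matrix();z0=o['tool_pos'][2]+.0087
for n,z in {'orange_foot':0,'orange_tongue':0,'orange_bin':0,'orange_grip':.051}.items():
    for m in mark_of('wrist',n)[:1]:
        X=onz('wrist',m['uv'],z+z0,o);print(n,round(m['p'],2),np.round(m['uv'],1),'tool mm',np.round(1e3*T.T@(X-o['tool_pos']),1))
for n,z in {'blue_keeper':.0785,'blue_bin':.018}.items():
    for c in('wrist','side','top'):
        get_image(c)
        for m in mark_of(c,n)[:1]: print(c,n,round(m['p'],2),m['uv'],onz(c,m['uv'],z,o))
for n,z in {'orange_push':.1385,'orange_grip':.129,'orange_bin':.078}.items():
    for c in('side','top'):
        get_image(c)
        for m in mark_of(c,n)[:1]: print(c,n,round(m['p'],2),m['uv'],onz(c,m['uv'],z,o))
"
```

```text
[ 0.50981288 -0.19585077  0.06892352] [-3.14104986e+00  1.63460083e-04  2.92212524e-01] [2.24147953 5.28659977 0.91680967] [-0.32939076  2.62897573 -0.01329575]
orange_foot 0.83 [381.8 114.8] tool mm [61.9 30.  -8.7]
orange_tongue 0.86 [318.2  64.8] tool mm [84.5 -0.4 -8.7]
orange_bin 0.66 [318.2 251.4] tool mm [-8.8 -0.3 -8.7]
orange_grip 0.77 [314.8 283.8] tool mm [  1.2  -1.8 -59.7]
side blue_keeper 0.83 [310.3, 156.1] [ 0.63149339 -0.15216843  0.0785    ]
top blue_keeper 0.76 [414.9, 184.9] [ 0.62349895 -0.1605923   0.0785    ]
side blue_bin 0.96 [338.2, 164.8] [ 0.53838195 -0.19309266  0.018     ]
top blue_bin 0.96 [425.6, 228.7] [ 0.52680739 -0.19354334  0.018     ]
side orange_push 0.94 [376.4, 126.8] [ 0.4091074  -0.22924737  0.1385    ]
top orange_push 0.93 [457.5, 279.5] [ 0.40778645 -0.23026007  0.1385    ]
side orange_grip 0.78 [348.5, 133.8] [ 0.50426996 -0.20252657  0.129     ]
top orange_grip 0.6 [437.8, 232.5] [ 0.50884329 -0.19589231  0.129     ]
side orange_bin 0.91 [347.5, 148.9] [ 0.50760976 -0.19332413  0.078     ]
top orange_bin 0.77 [433.4, 240.3] [ 0.49511254 -0.19718263  0.078     ]
```

The fixed cameras suggest that the blue bin may have rolled forward on contact. I'll check this with a before/after crop.

Run:
```python
from h import *
t1=get_image("top");s1=get_image("side")
t0=cv2.imread("pics/t0.png")[:,:,::-1];s0=cv2.imread("pics/s0.png")[:,:,::-1]
ct=lambda a:cv2.resize(a[170:290,385:475],(390,296*390//296*296//390) if 0 else (222,296),interpolation=cv2.INTER_CUBIC)
cs=lambda a:cv2.resize(a[110:190,290:398],(400,296),interpolation=cv2.INTER_CUBIC)
im=np.vstack([np.hstack([ct(t0),cs(s0)]),np.hstack([ct(t1),cs(s1)])]);cv2.imwrite("pics/c1.png",im[:,:,::-1])
```

```text
(no output)
```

View pics/c1.png

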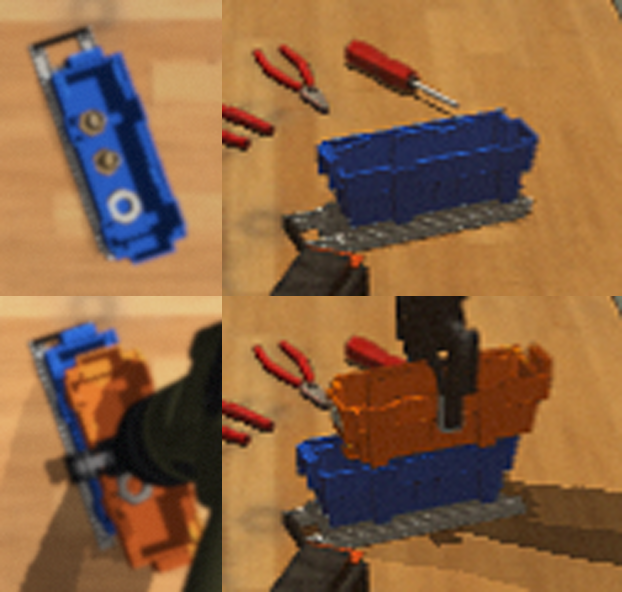

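The pictures confirm it: the blue bin rolled forward about 15–20 mm, and the orange bin now sits well short of the keeper. I'll lift off, re-measure the blue bin from both sides and set down again.

Request:
step_arm --motion '[[[0, 0, 0], [0, 0, -0.01], 0.7], [[0, 0, 0], [0, 0, -0.03], 0.7], [[0, 0, 0], [0, 0, -0.07], 0.7], [[0, 0, 0], [0, 0, -0.14], 0.7], [[0, 0, 0], [0, 0, -0.22], 0.7], [[0, 0, 0], [0, 0, -0.3], 0.7], [[0, 0, 0], [0, 0, -0.35], 0.7], [[0, 0, 0], [0, 0, -0.355], 0.7]]'

```text
clock: 17.37
tool_pos: [0.5117, -0.1968, 0.143]
tcp_rot: [3.139, -0.003, 0.292]
contact_force: [-0.8, -3.8, -5.0]
opening: 0.0676
finger_force: 82.5
```

Request:
step_arm --motion '[[[0, 0, 0], [0, -0.08, 0], 0.7], [[0, 0, 0], [0.02, -0.22, 0], 0.7], [[0, 0, 0], [0.04, -0.38, 0], 0.7], [[0, 0, 0], [0.05, -0.54, 0], 0.7], [[0, 0, 0], [0.05, -0.67, 0], 0.7], [[0, 0, 0], [0.05, -0.74, 0], 0.7], [[0, 0, 0], [0.05, -0.76, 0], 0.7], [[0, 0, 0], [0.05, -0.76, 0], 0.7]]'

```text
clock: 18.03
tool_pos: [0.4748, -0.0465, 0.1396]
tcp_rot: [-3.141, 0.001, 0.294]
contact_force: [-2.3, -2.5, -6.3]
opening: 0.0677
finger_force: 81.3
```

```bash
cat >> b.py <<'E'
def rim(f,o,s,zs=(.088,)):
    im=cv2.imread("pics/"+f).astype(int);b,g,r=im[...,0],im[...,1],im[...,2]
    m=((b>60)&(b>2*r)&(b>1.4*g)).astype(np.uint8);n,l,st,_=cv2.connectedComponentsWithStats(m);k=1+np.argmax(st[1:,4]);m=l==k;print(f,st[k])
    P=[]
    for v in range(st[k][1]+22,min(st[k][1]+st[k][3],285)):
        c=np.where(m[v])[0]
        if len(c): P.append(onz("wrist",[c[-1]+.5 if s>0 else c[0]-.5,v],.088,o)[:2])
    P=np.array(P);q=P@[-np.sin(.292),np.cos(.292)];w=np.abs(q-np.median(q))<.003
    vx,vy,x,y0=cv2.fitLine(P[w].astype(np.float32),cv2.DIST_HUBER,0,.001,.001).ravel();print("n at .292:",np.round(np.percentile(q*1e3,[5,50,95]),1),"yaw",np.arctan(vy/vx))
def un(x,y,yaw=.292):
    c,s=np.cos(yaw),np.sin(yaw);return np.round([1e3*(c*x+s*y),1e3*(c*y-s*x)],1)
def blue(f,s):
    o=telemetry.get_obs();print(o["clock"],o["tool_pos"],o["tcp_rot"],o["contact_force"])
    im=get_image("wrist");cv2.imwrite("pics/"+f,im[:,:,::-1])
    off={"blue_keeper":(.0785,94.5),"blue_setdown":(.078,-14),"blue_bin":(.018,0),"blue_pocket":(.074,None)}
    for n,(z,dx) in off.items():
        for m in mark_of("wrist",n)[:3]:
            X=onz("wrist",m["uv"],z,o);q=un(*X[:2]);print(n,round(m["p"],2),np.round(m["uv"]),np.round(X[:2],4),"u,n",q,"u0",None if dx is None else q[0]-dx)
    rim(f,o,s)
E
python3 -c "
from b import *
blue('w5.png',1)"
```

```text
18.0333 [ 0.47479993 -0.04654952  0.13957032] [-3.14122938e+00  1.02035405e-03  2.94228579e-01] [-2.25057001 -2.54933174 -6.29160802]
blue_keeper 0.66 [552.  39.] [ 0.6254 -0.1621] u,n [ 552.3 -335.3] u0 457.79999999999995
blue_setdown 0.68 [528. 196.] [ 0.5226 -0.1941] u,n [ 444.6 -336.3] u0 458.6
blue_bin 0.79 [491. 162.] [ 0.5375 -0.19  ] u,n [ 460.  -336.7] u0 460.0
blue_pocket 0.65 [500.  73.] [ 0.5955 -0.1393] u,n [ 530.2 -304.9] u0 None
w5.png [  450    30   148   270 25676]
n at .292: [-363.  -361.8 -361.2] yaw 0.2989947
```

```bash
python3 -c "
from h import *
o=telemetry.get_obs();print(o['contact_force'],o['torque'])
plan([.5292,-.1907,.1400],.296)"
```

```text
[-2.87938119 -2.58263285 -6.6514025 ] [ 0.2833124  -0.25656803  0.00382039]
turn [ 0.0001  0.     -0.0017] shift [0.0509 0.7572 0.    ] rows 4.0
```

Request:
step_arm --motion '[[[0, 0, -0.002], [0, 0.08, 0], 0.7], [[0, 0, -0.002], [0.02, 0.22, 0], 0.7], [[0, 0, -0.002], [0.04, 0.38, 0], 0.7], [[0, 0, -0.002], [0.05, 0.54, 0], 0.7], [[0, 0, -0.002], [0.051, 0.67, 0], 0.7], [[0, 0, -0.002], [0.051, 0.74, 0], 0.7], [[0, 0, -0.002], [0.051, 0.757, 0], 0.7], [[0, 0, -0.002], [0.051, 0.757, 0], 0.7]]'

```text
clock: 18.95
tool_pos: [0.529, -0.1911, 0.1396]
tcp_rot: [-3.141, 0.001, 0.296]
contact_force: [-6.3, 2.3, -4.4]
opening: 0.0675
finger_force: 82.4
```

```bash
python3 -c "
from b import *
o=telemetry.get_obs();print(o['clock'],o['tool_pos'],o['tcp_rot'],o['contact_force'],o['torque'],o['opening'])
a=get_image('wrist');b=cv2.imread('pics/w4.png')[:,:,::-1]
d=np.abs(a.astype(int)-b).sum(2);print('diff on bin',np.mean(d[10:340,200:430]>90))
T=Rn.from_euler('xyz',o['tcp_rot']).as_matrix();z0=o['tool_pos'][2]+.0087
for n,z in {'orange_foot':0,'orange_tongue':0,'orange_bin':0,'orange_grip':.051,'nut_a':.004}.items():
    for m in mark_of('wrist',n)[:2]:
        X=onz('wrist',m['uv'],z+z0,o);print(n,round(m['p'],2),np.round(m['uv'],1),'tool mm',np.round(1e3*T.T@(X-o['tool_pos']),1))
plan([.5292,-.1907,.0693],.296)
"
```

```text
18.95 [ 0.52897568 -0.19105422  0.13961954] [-3.14104197e+00  5.55205010e-04  2.95902256e-01] [-6.25403428  2.33732831 -4.41995809] [-0.15939204  2.16865716 -0.01949853] 0.06752141152332947
diff on bin 0.12214756258234519
orange_foot 0.96 [382.6 112.6] tool mm [63.  30.4 -8.8]
orange_tongue 0.91 [319.8  65. ] tool mm [84.4  0.4 -8.7]
orange_bin 0.98 [314.1 250.3] tool mm [-8.2 -2.5 -8.7]
orange_bin 0.49 [ 87.1 181.3] tool mm [  29.5 -118.8   -8.7]
orange_grip 0.56 [317.3 288. ] tool mm [ -0.5  -0.8 -59.7]
nut_a 0.69 [320.1 229.6] tool mm [  5.1   0.6 -12.7]
nut_a 0.62 [318.3 290. ] tool mm [-29.5  -0.2 -12.7]
turn [-0.0001 -0.      0.0011] shift [-0.0016  0.0093  0.3547] rows 2.0
```

Request:
step_arm --motion '[[[0, 0, 0], [0, 0.005, 0.03], 0.7], [[0, 0, 0], [0, 0.005, 0.08], 0.7], [[0, 0, 0], [0, 0.005, 0.13], 0.7], [[0, 0, 0], [0, 0.005, 0.18], 0.7], [[0, 0, 0], [0, 0.005, 0.21], 0.7], [[0, 0, 0], [0, 0.005, 0.24], 0.7], [[0, 0, 0], [0, 0.005, 0.25], 0.7], [[0, 0, 0], [0, 0.005, 0.25], 0.7]]' --grip_force 30

```text
clock: 19.92
tool_pos: [0.5289, -0.1906, 0.0893]
tcp_rot: [-3.141, 0.001, 0.298]
contact_force: [-1.3, -4.7, -3.8]
opening: 0.0676
finger_force: 82.3
```

Request:
step_arm --motion '[[[0, 0, 0], [0, 0, 0], 0.7], [[0, 0, 0], [0, 0, 0], 0.7], [[0, 0, 0], [0, 0, 0], 0.7]]'

```text
clock: 20.17
tool_pos: [0.5299, -0.1909, 0.0907]
tcp_rot: [3.141, -0.001, 0.298]
contact_force: [-0.1, 4.1, -1.9]
opening: 0.0677
finger_force: 82.5
```

```bash
python3 -c "
from b import *
for i in range(4):
    o=telemetry.get_obs();print(o['clock'],o['tool_pos'],o['tcp_rot'],o['contact_force'],o['torque'],o['opening'],o['finger_force'],np.abs(o['dq']).max())
    get_image('top')
    print([(round(m['p'],2),np.round(onz('top',m['uv'],.0785)[:2],4)) for m in mark_of('top','blue_keeper')[:1]])
plan([.5292,-.1907,.0693],.296)
"
```

```text
20.1667 [ 0.52991698 -0.19092035  0.09066957] [ 3.14094854e+00 -8.39215100e-04  2.98287659e-01] [-0.09302251  4.13243252 -1.89130538] [-0.51102485  2.08116364 -0.01749861] 0.0676982913861762 82.50287890434265 0.20902388095900518
[(0.75, array([ 0.6265, -0.1616]))]
20.2667 [ 0.52978505 -0.19083917  0.09055985] [ 3.14112007e+00 -6.87645127e-04  2.98336010e-01] [ 3.65073033 -3.89213735 -1.47207692] [ 0.47877254 -2.76353641 -0.01569207] 0.06785074060920085 82.28799104690552 0.14230414219217408
[(0.98, array([ 0.6214, -0.1593]))]
20.3667 [ 0.52958533 -0.19084465  0.09038678] [ 3.14118877e+00 -2.63846297e-04  2.98284270e-01] [-4.71107804  1.63827661 -6.52824316] [ 0.00517187  1.87285212 -0.03270778] 0.06772515016163017 82.98863410949707 0.06342280578688594
[(0.88, array([ 0.6188, -0.1611]))]
20.4667 [ 0.52955063 -0.19074536  0.09024778] [ 3.14144640e+00 -2.63276564e-04  2.98345231e-01] [ 4.2202041   3.46478413 -4.20733356] [-0.35858662  0.20158762  0.03435494] 0.06772628901522541 83.2423996925354 0.16838920012834926
[(0.93, array([ 0.6304, -0.1563]))]
turn [ 0.     -0.      0.0007] shift [-0.0011 -0.0005  0.1043] rows 1.0
```

The held bin is chattering in the grip at 82 N. I'll ease the squeeze a little by raising the opening target.

Request:
step_arm --motion '[[[0, 0, 0], [0, 0, 0], 0.74], [[0, 0, 0], [0, 0, 0], 0.76], [[0, 0, 0], [0, 0, 0], 0.76], [[0, 0, 0], [0, 0, 0], 0.76]]' --grip_force 30

```text
clock: 20.9
tool_pos: [0.5294, -0.1907, 0.0901]
tcp_rot: [3.142, 0.0, 0.298]
contact_force: [-4.4, 2.7, -5.7]
opening: 0.0677
finger_force: 82.4
```

Request:
step_arm --motion '[[[0, 0, 0], [0, 0, 0], 0.77], [[0, 0, 0], [0, 0, 0], 0.77], [[0, 0, 0], [0, 0, 0], 0.77], [[0, 0, 0], [0, 0, 0], 0.77], [[0, 0, 0], [0, 0, 0], 0.77]]'

```text
clock: 21.32
tool_pos: [0.5294, -0.1907, 0.0901]
tcp_rot: [3.142, 0.0, 0.298]
contact_force: [-2.0, 3.5, -3.3]
opening: 0.0678
finger_force: 82.2
```

Request:
step_arm --motion '[[[0, 0, 0.001], [0, 0, 0.02], 0.77], [[0, 0, 0.001], [0, 0, 0.04], 0.77], [[0, 0, 0.001], [0, 0, 0.06], 0.77], [[0, 0, 0.001], [0, 0, 0.075], 0.77], [[0, 0, 0.001], [0, 0, 0.08], 0.77], [[0, 0, 0.001], [0, 0, 0.08], 0.77]]'

```text
clock: 21.82
tool_pos: [0.529, -0.1906, 0.0735]
tcp_rot: [-3.141, 0.001, 0.295]
contact_force: [-4.7, 3.9, -5.4]
opening: 0.0675
finger_force: 82.0
```

Request:
step_arm --motion '[[[0, 0, 0], [0, 0, 0], 0.785], [[0, 0, 0], [0, 0, 0], 0.785], [[0, 0, 0], [0, 0, 0], 0.785], [[0, 0, 0], [0, 0, 0], 0.785]]'

```text
clock: 22.15
tool_pos: [0.5296, -0.1908, 0.0743]
tcp_rot: [3.141, -0.0, 0.295]
contact_force: [5.0, 1.6, -4.8]
opening: 0.0675
finger_force: 83.5
```

Request:
step_arm --motion '[[[0, 0, 0], [0, 0, 0.004], 0.79], [[0, 0, 0], [0, 0, 0.007], 0.79], [[0, 0, 0], [0, 0, 0.01], 0.79], [[0, 0, 0], [0, 0, 0.01], 0.79]]'

```text
clock: 22.48
tool_pos: [0.5293, -0.1907, 0.0719]
tcp_rot: [-3.141, 0.0, 0.295]
contact_force: [4.3, 0.7, -3.1]
opening: 0.0677
finger_force: 72.1
```

Request:
step_arm --motion '[[[0, 0, 0], [0, 0, 0.003], 0.79], [[0, 0, 0], [0, 0, 0.006], 0.79], [[0, 0, 0], [0, 0, 0.008], 0.79], [[0, 0, 0], [0, 0, 0.008], 0.79]]'

```text
clock: 22.82
tool_pos: [0.5293, -0.1907, 0.0704]
tcp_rot: [-3.141, 0.0, 0.295]
contact_force: [1.6, -2.5, -2.7]
opening: 0.0677
finger_force: 71.2
```

Request:
step_arm --motion '[[[0, 0, 0], [0, 0, 0.003], 0.79], [[0, 0, 0], [0, 0, 0.005], 0.79], [[0, 0, 0], [0, 0, 0.005], 0.79]]'

```text
clock: 23.07
tool_pos: [0.5294, -0.1908, 0.0694]
tcp_rot: [3.141, 0.0, 0.295]
contact_force: [-4.2, -0.3, -5.3]
opening: 0.0678
finger_force: 71.5
```

Request:
step_arm --motion '[[[0, 0, 0], [0, 0, 0.003], 0.79], [[0, 0, 0], [0, 0, 0.005], 0.79], [[0, 0, 0], [0, 0, 0.005], 0.79]]'

```text
clock: 23.32
tool_pos: [0.53, -0.1908, 0.0689]
tcp_rot: [3.141, -0.001, 0.295]
contact_force: [1.3, 0.2, -1.0]
opening: 0.0676
finger_force: 71.2
```

Request:
step_arm --motion '[[[0, 0, 0], [0, 0, 0.002], 0.79], [[0, 0, 0], [0, 0, 0.004], 0.79], [[0, 0, 0], [0, 0, 0.004], 0.79]]'

```text
clock: 23.57
tool_pos: [0.5305, -0.1907, 0.0689]
tcp_rot: [3.141, -0.002, 0.295]
contact_force: [-0.6, 1.2, 5.9]
opening: 0.0676
finger_force: 72.0
```

```bash
python3 -c "
from b import *
for c in('top','side'):
  for i in range(2):
    get_image(c)
    for n,z in(('blue_keeper',.0785),('orange_push',.1385)):
        print(c,n,[(round(m['p'],2),np.round(m['uv'],1),np.round(onz(c,m['uv'],z)[:2],4)) for m in mark_of(c,n)[:1]])
o=telemetry.get_obs();print(o['tool_pos'],o['contact_force'])
"
```

```text
top blue_keeper [(0.58, array([412.8, 182.5]), array([ 0.6292, -0.156 ]))]
top orange_push [(0.58, array([451.1, 267.5]), array([ 0.4332, -0.2181]))]
top blue_keeper [(0.56, array([413.9, 183.9]), array([ 0.6259, -0.1584]))]
top orange_push [(0.73, array([451. , 270.1]), array([ 0.4277, -0.2176]))]
side blue_keeper [(0.6, array([314. , 156.1]), array([ 0.6196, -0.1514]))]
side orange_push [(0.94, array([370.8, 128.2]), array([ 0.4291, -0.2199]))]
side blue_keeper [(0.9, array([311. , 153.1]), array([ 0.629 , -0.1719]))]
side orange_push [(0.8, array([368.2, 130.7]), array([ 0.4399, -0.2019]))]
[ 0.53047528 -0.19070201  0.06887608] [-0.5084256   1.86084474  5.30959253]
```

It is on the ledges at z 0.0689, past the guide height, with light contact, and the blue bin hasn't moved. I'll release.

Request:
step_arm --motion '[[[0, 0, 0], [0, 0, -0.002], 0.82], [[0, 0, 0], [0, 0, -0.002], 0.9], [[0, 0, 0], [0, 0, -0.002], 1], [[0, 0, 0], [0, 0, -0.002], 1], [[0, 0, 0], [0, 0, -0.002], 1]]'

```text
clock: 24.58
tool_pos: [0.5293, -0.1907, 0.068]
tcp_rot: [-3.142, 0.0, 0.295]
contact_force: [1.2, -0.6, -0.6]
opening: 0.0856
finger_force: 0.0
```

Request:
step_arm --motion '[[[0, 0, 0], [0, 0, -0.05], 1], [[0, 0, 0], [0, 0, -0.15], 1], [[0, 0, 0], [0, 0, -0.3], 1], [[0, 0, 0], [0, 0, -0.45], 1], [[0, 0, 0], [0, 0, -0.6], 1], [[0, 0, 0], [0, 0, -0.6], 1], [[0, 0, 0], [0, 0, -0.6], 1]]'

```text
clock: 25.17
tool_pos: [0.5311, -0.1913, 0.1908]
tcp_rot: [3.139, -0.004, 0.295]
contact_force: [0.2, 0.7, -0.1]
opening: 0.0855
finger_force: 0.0
```

```bash
cat > c.py <<'E'
from b import *
def both(f):
    o=telemetry.get_obs();print(o["clock"],o["tool_pos"],o["tcp_rot"],o["contact_force"],o["opening"])
    im=get_image("wrist");cv2.imwrite("pics/"+f,im[:,:,::-1])
    off={"blue_keeper":(.0785,94.5),"blue_pocket":(.074,None),"orange_push":(.1385,-98),"orange_grip":(.129,6),"orange_tongue":(.078,93),"orange_bin":(.078,0),"nut_a":(.082,0)}
    for n,(z,dx) in off.items():
        for m in mark_of("wrist",n)[:2]:
            if m["p"]<.3: continue
            X=onz("wrist",m["uv"],z,o);q=un(*X[:2],.296);print(n,round(m["p"],2),np.round(m["uv"]),np.round(X[:2],4),"u,n",q,"u0",None if dx is None else q[0]-dx)
E
python3 -c "
from c import *
both('w6.png')"
```

```text
25.1667 [ 0.53109079 -0.19133572  0.19084196] [ 3.13867092 -0.00387051  0.29522174] [ 0.20202888  0.68203211 -0.14118377] 0.08547739429156108
orange_push 0.94 [316. 332.] [ 0.4295 -0.2202] u,n [ 346.6 -335.9] u0 444.6
orange_grip 0.93 [311. 202.] [ 0.5282 -0.1869] u,n [ 450.7 -332.9] u0 444.7
orange_tongue 0.57 [318.  85.] [ 0.6109 -0.1677] u,n [ 535.5 -338.6] u0 442.5
orange_bin 0.91 [315. 193.] [ 0.5232 -0.1913] u,n [ 444.6 -335.6] u0 444.6
nut_a 0.7 [316. 210.] [ 0.5093 -0.196 ] u,n [ 429.9 -336. ] u0 429.9
nut_a 0.65 [318. 174.] [ 0.5408 -0.1889] u,n [ 462.2 -338.4] u0 462.2
```

View pics/w6.png

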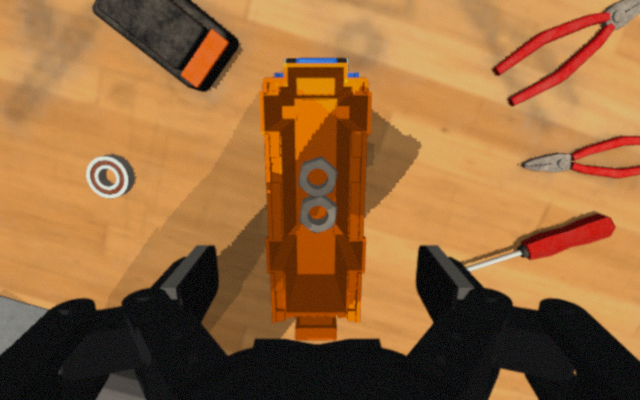

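The orange bin stands squarely on the blue one, with the blue keeper just showing beyond the label end at (316,60) and both nuts inside at (318,178) and (318,213). Next I'll close the fingers and go behind the push face.

```bash
python3 -c "
from h import *
plan([.3948,-.2319,.19],.296);plan([.3948,-.2319,.0945],.296)"
```

```text
turn [-0.0003  0.0004 -0.0002] shift [-0.7016  0.003  -0.0133] rows 4.0
turn [-0.0003  0.0004 -0.0002] shift [-0.701   0.0035  0.4642] rows 5.0
```

Request:
step_arm --motion '[[[0, 0, 0], [-0.15, 0, 0], 0], [[0, 0, 0], [-0.35, 0, 0], 0], [[0, 0, 0], [-0.55, 0, 0], 0], [[0, 0, 0], [-0.7, 0.003, 0], 0], [[0, 0, 0], [-0.7, 0.003, 0], 0], [[0, 0, 0], [-0.7, 0.003, 0], 0], [[0, 0, 0], [-0.7, 0.003, 0], 0], [[0, 0, 0], [-0.7, 0.003, 0], 0]]' --grip_force 30

```text
clock: 26.23
tool_pos: [0.3967, -0.232, 0.1881]
tcp_rot: [3.141, -0.001, 0.296]
contact_force: [0.0, 1.0, -0.6]
opening: -0.0003
finger_force: 0.0
```

Request:
step_arm --motion '[[[0, 0, 0], [0, 0, 0.1], 0], [[0, 0, 0], [0, 0, 0.2], 0], [[0, 0, 0], [0, 0, 0.3], 0], [[0, 0, 0], [0, 0, 0.4], 0], [[0, 0, 0], [0, 0, 0.46], 0], [[0, 0, 0], [0, 0, 0.46], 0], [[0, 0, 0], [0, 0, 0.46], 0]]'

```text
clock: 26.82
tool_pos: [0.3959, -0.2314, 0.0956]
tcp_rot: [-3.14, 0.001, 0.296]
contact_force: [0.8, -0.9, -0.1]
opening: -0.0
finger_force: 0.0
```

```bash
python3 -c "
from c import *
o=telemetry.get_obs();print(o['clock'],o['tool_pos'],o['tcp_rot'],o['contact_force'],o['opening'],un(*o['tool_pos'][:2],.296))
im=get_image('wrist');cv2.imwrite('pics/w7.png',im[:,:,::-1])
for n,z in(('orange_push',.1385),):
    for m in mark_of('wrist',n)[:1]: X=onz('wrist',m['uv'],z,o);print(n,m['p'],np.round(m['uv']),un(*X[:2],.296))
T=Rn.from_euler('xyz',o['tcp_rot']).as_matrix()
for z in(0,-.0325): print(z,proj('wrist',T@[.011,0,z]+o['tool_pos'],o))
g=im.astype(int).max(2)[:,300:335].mean(1);print(np.round(g[150:330:6]).astype(int).tolist())
b=im.astype(int);print([tuple(b[r,317]) for r in range(150,330,10)])
"
```

```text
26.8167 [ 0.39592186 -0.23140593  0.09555457] [-3.14021383e+00  1.12940704e-03  2.96464852e-01] [ 0.78684046 -0.85497364 -0.12871092] -2.4076761003661706e-05 [ 311.2 -336.8]
orange_push 0.85 [317. 189.] [ 345.3 -335.9]
0 [318.73242908 210.96026497]
-0.0325 [319.12869972 233.04564325]
[156, 154, 126, 153, 153, 152, 152, 121, 116, 115, 124, 135, 140, 142, 84, 71, 59, 61, 62, 60, 58, 31, 21, 20, 21, 20, 21, 21, 21, 80]
[(np.int64(154), np.int64(69), np.int64(3)), (np.int64(153), np.int64(65), np.int64(0)), (np.int64(151), np.int64(66), np.int64(0)), (np.int64(153), np.int64(69), np.int64(1)), (np.int64(148), np.int64(65), np.int64(0)), (np.int64(119), np.int64(84), np.int64(47)), (np.int64(116), np.int64(83), np.int64(45)), (np.int64(147), np.int64(104), np.int64(58)), (np.int64(142), np.int64(98), np.int64(54)), (np.int64(9), np.int64(14), np.int64(13)), (np.int64(17), np.int64(21), np.int64(17)), (np.int64(20), np.int64(17), np.int64(17)), (np.int64(22), np.int64(25), np.int64(24)), (np.int64(23), np.int64(23), np.int64(23)), (np.int64(26), np.int64(22), np.int64(26)), (np.int64(26), np.int64(25), np.int64(24)), (np.int64(23), np.int64(22), np.int64(20)), (np.int64(27), np.int64(27), np.int64(25))]
```

The real tip is at z ≈ 0.128, level with the push face, with a gap of about 23 mm. I'll approach and then push slowly.

Request:
step_arm --motion '[[[0, 0, 0], [0.02, 0, 0], 0], [[0, 0, 0], [0.04, 0, 0], 0], [[0, 0, 0], [0.06, 0, 0], 0], [[0, 0, 0], [0.075, 0, 0], 0], [[0, 0, 0], [0.085, 0, 0], 0], [[0, 0, 0], [0.09, 0, 0], 0], [[0, 0, 0], [0.095, 0, 0], 0], [[0, 0, 0], [0.1, 0, 0], 0]]'

```text
clock: 27.58
tool_pos: [0.4148, -0.2261, 0.0961]
tcp_rot: [-3.141, 0.0, 0.295]
contact_force: [0.1, -0.7, 0.2]
opening: -0.0002
finger_force: 0.0
```

Request:
step_arm --motion '[[[0, 0, 0], [0.004, 0, 0], 0], [[0, 0, 0], [0.008, 0, 0], 0], [[0, 0, 0], [0.012, 0, 0], 0], [[0, 0, 0], [0.016, 0, 0], 0], [[0, 0, 0], [0.02, 0, 0], 0], [[0, 0, 0], [0.024, 0, 0], 0], [[0, 0, 0], [0.028, 0, 0], 0], [[0, 0, 0], [0.032, 0, 0], 0]]'

```text
clock: 28.25
tool_pos: [0.4203, -0.2245, 0.0961]
tcp_rot: [3.141, 0.001, 0.295]
contact_force: [-1.9, -0.5, 1.9]
opening: 0.0001
finger_force: 1.6
```

Request:
step_arm --motion '[[[0, 0, 0], [0.004, 0, 0], 0], [[0, 0, 0], [0.008, 0, 0], 0], [[0, 0, 0], [0.012, 0, 0], 0], [[0, 0, 0], [0.016, 0, 0], 0], [[0, 0, 0], [0.02, 0, 0], 0], [[0, 0, 0], [0.024, 0, 0], 0], [[0, 0, 0], [0.028, 0, 0], 0], [[0, 0, 0], [0.032, 0, 0], 0]]'

```text
clock: 28.92
tool_pos: [0.4272, -0.2225, 0.0961]
tcp_rot: [-3.142, -0.0, 0.295]
contact_force: [-2.0, -0.7, 0.7]
opening: 0.0001
finger_force: 1.3
```

Request:
step_arm --motion '[[[0, 0, 0], [0.005, 0, 0], 0], [[0, 0, 0], [0.01, 0, 0], 0], [[0, 0, 0], [0.015, 0, 0], 0], [[0, 0, 0], [0.02, 0, 0], 0], [[0, 0, 0], [0.025, 0, 0], 0], [[0, 0, 0], [0.03, 0, 0], 0]]'

```text
clock: 29.42
tool_pos: [0.4328, -0.2207, 0.0961]
tcp_rot: [3.142, 0.0, 0.295]
contact_force: [-2.5, -1.4, 0.7]
opening: 0.0
finger_force: 1.2
```

Request:
step_arm --motion '[[[0, 0, 0], [0.005, 0, 0], 0], [[0, 0, 0], [0.01, 0, 0], 0], [[0, 0, 0], [0.015, 0, 0], 0], [[0, 0, 0], [0.02, 0, 0], 0], [[0, 0, 0], [0.025, 0, 0], 0]]'

```text
clock: 29.83
tool_pos: [0.4334, -0.2205, 0.096]
tcp_rot: [3.14, 0.008, 0.294]
contact_force: [-18.2, -6.2, 12.7]
opening: -0.0001
finger_force: 9.7
```

```bash
cat > d.py <<'E'
from c import *
o=telemetry.get_obs();print(o['clock'],un(*o['tool_pos'][:2],.296),Rn.from_euler('xyz',o['tcp_rot']).inv().apply(o['contact_force']))
for c,s in(('top',0),('side',0)):
    get_image(c)
    for n,z,dx in(('blue_keeper',.0785,94.5),('orange_push',.1385,-98),('orange_grip',.129,6),('orange_bin',.078,0),('blue_bin',.018,0)):
        for m in mark_of(c,n)[:1]: q=un(*onz(c,m['uv'],z)[:2],.296);print(c,n,round(m['p'],2),np.round(m['uv'],1),'u0',round(q[0]-dx,1),'n',q[1])
E
python3 d.py
```

```text
29.8333 [ 350.2 -337.4] [-19.35924698   0.63123604 -12.5646505 ]
top orange_push 0.76 [445.4 261.9] u0 463.5 n -327.5
top orange_grip 0.87 [435.8 219.4] u0 451.8 n -341.4
top orange_bin 0.96 [431.6 219.5] u0 462.1 n -345.2
top blue_bin 0.64 [422.6 225.7] u0 456.5 n -334.4
side blue_keeper 0.62 [312.  155.2] u0 458.2 n -333.4
side orange_push 0.91 [366.  131.5] u0 469.0 n -318.6
side orange_grip 0.8 [336.9 133.4] u0 451.7 n -357.0
side orange_bin 0.79 [339.1 150.2] u0 458.4 n -334.5
side blue_bin 0.67 [339.  167.8] u0 463.1 n -322.4
```

The push stopped at u 350 with about 19 N, after roughly 15 mm of orange travel, so it is against the keeper. I'll back off and check the seat height.

Request:
step_arm --motion '[[[0, 0, 0], [-0.02, 0, 0], 0], [[0, 0, 0], [-0.05, 0, 0], 0], [[0, 0, 0], [-0.1, 0, 0], 0], [[0, 0, 0], [-0.15, 0, -0.1], 0], [[0, 0, 0], [-0.15, 0, -0.25], 0], [[0, 0, 0], [-0.15, 0, -0.4], 0], [[0, 0, 0], [-0.15, 0, -0.475], 0], [[0, 0, 0], [-0.15, 0, -0.475], 1]]'

```text
clock: 31.1
tool_pos: [0.4111, -0.2294, 0.195]
tcp_rot: [3.137, -0.005, 0.295]
contact_force: [0.4, -0.4, 0.9]
opening: 0.011
finger_force: 0.0
```

Request:
step_arm --motion '[[[0, 0, 0], [0.2, 0, 0], 1], [[0, 0, 0], [0.4, 0, 0], 1], [[0, 0, 0], [0.55, 0, 0], 1], [[0, 0, 0], [0.65, 0, 0], 1], [[0, 0, 0], [0.71, 0, 0], 1], [[0, 0, 0], [0.71, 0, 0], 1], [[0, 0, 0], [0.71, 0, 0], 1], [[0, 0, 0], [0.71, 0, 0], 1]]'

```text
clock: 31.77
tool_pos: [0.5433, -0.1869, 0.1906]
tcp_rot: [-3.141, 0.001, 0.295]
contact_force: [1.0, -0.0, -0.8]
opening: 0.085
finger_force: 0.0
```

```bash
python3 -c "
from c import *
both('w8.png')
o=telemetry.get_obs()
O6=dict(tool_pos=[.53109079,-.19133572,.19084196],tcp_rot=[3.13867092,-.00387051,.29522174])
ci=camera_info('wrist')
for f,oo in(('w6.png',O6),('w8.png',o)):
    im=cv2.imread('pics/'+f).astype(int);b,g,r=im[...,0],im[...,1],im[...,2]
    bl=(b>60)&(b>2*r)&(b>1.4*g);og=(r>90)&(b<40)&(r>1.6*g)
    n,l,st,_=cv2.connectedComponentsWithStats(og.astype(np.uint8));k=1+np.argmax(st[1:,4]);print(f,'orange box',st[k]);M=l==k
    print('row widths',[(v,np.where(M[v])[0][[0,-1]].tolist()) for v in (80,95,120,150,200,240)])
    ys,xs=np.where(bl[40:110,250:390]);print('blue',len(ys),ys.min()+40 if len(ys) else 0,ys.max()+40 if len(ys) else 0,xs.min()+250 if len(xs) else 0,xs.max()+250 if len(xs) else 0)
"
```

```text
31.7667 [ 0.54333143 -0.18693917  0.19064986] [-3.14098120e+00  1.27829364e-03  2.94665340e-01] [ 0.98037303 -0.00263256 -0.76090429] 0.08503850336489976
blue_keeper 0.51 [317.  79.] [ 0.6266 -0.1609] u,n [ 552.4 -336.7] u0 457.9
orange_grip 0.62 [318. 195.] [ 0.5464 -0.1861] u,n [ 468.4 -337.4] u0 462.4
orange_tongue 0.66 [318.  82.] [ 0.6248 -0.1617] u,n [ 550.5 -337. ] u0 457.5
orange_bin 0.62 [316. 187.] [ 0.5399 -0.1861] u,n [ 462.1 -335.5] u0 462.1
nut_a 0.77 [318. 204.] [ 0.5267 -0.1923] u,n [ 447.7 -337.5] u0 447.7
nut_a 0.74 [319. 171.] [ 0.5553 -0.184 ] u,n [ 477.4 -338. ] u0 477.4
w6.png orange box [  259    62   113   279 21154]
row widths [(80, [264, 367]), (95, [260, 370]), (120, [261, 371]), (150, [265, 366]), (200, [267, 364]), (240, [265, 365])]
blue 186 58 76 275 357
w8.png orange box [  262    59   111   274 21083]
row widths [(80, [265, 369]), (95, [262, 372]), (120, [263, 372]), (150, [268, 367]), (200, [269, 365]), (240, [268, 366])]
blue 0 0 0 0 0
```

```bash
cat > e.py <<'E'
from c import *
from scipy.optimize import least_squares
def cmp(fa,oa,fb,ob,h=.135):
    A=cv2.imread("pics/"+fa);B=cv2.imread("pics/"+fb);ga,gb=[cv2.cvtColor(x,cv2.COLOR_BGR2GRAY) for x in(A,B)]
    a=A.astype(int);og=((a[...,2]>90)&(a[...,0]<40)&(a[...,2]>1.6*a[...,1])).astype(np.uint8)
    n,l,st,_=cv2.connectedComponentsWithStats(og);m=cv2.dilate((l==1+np.argmax(st[1:,4])).astype(np.uint8)*255,np.ones((5,5)));m[150:240,292:345]=0;m[335:]=0
    p=cv2.goodFeaturesToTrack(ga,150,.01,5,mask=m);q,s,_=cv2.calcOpticalFlowPyrLK(ga,gb,p,None,winSize=(15,15),maxLevel=3)
    r,s2,_=cv2.calcOpticalFlowPyrLK(gb,ga,q,None,winSize=(15,15),maxLevel=3)
    ok=(s.ravel()==1)&(np.linalg.norm((r-p)[:,0],axis=1)<.3);p,q=p[ok,0],q[ok,0]
    X=np.array([onz("wrist",u,h,oa) for u in p]);c=np.array([.5232,-.1885,h]);Rz=Rn.from_euler('z',.296)
    def f(w):
        Y=c+Rz.apply(Rn.from_euler('xyz',[0,w[3],w[4]]).apply(Rz.inv().apply(X-c))+w[:3]*1e-3)
        return (np.array([proj("wrist",y,ob) for y in Y])-q).ravel()
    s=least_squares(f,[13,0,0,0,0],loss='soft_l1',x_scale=[1,1,1,.01,.01]);J=np.linalg.inv(s.jac.T@s.jac)**1
    print(len(p),"du dn dz mm",np.round(s.x[:3],2),"pitch yaw",np.round(s.x[3:],4),"sd",np.round(np.sqrt(np.diag(J))*np.sqrt(2*s.cost/len(q)),3),"cost",round(s.cost,1))
E
python3 -c "
from e import *
o=telemetry.get_obs()
O6=dict(tool_pos=[.53109079,-.19133572,.19084196],tcp_rot=[3.13867092,-.00387051,.29522174])
O8=dict(tool_pos=[.54333143,-.18693917,.19064986],tcp_rot=[-3.14098120,1.27829e-3,.29466534])
for h in(.115,.13,.145): cmp('w6.png',O6,'w8.png',O8,h)
"
```

```text
Traceback (most recent call last):
  File "e.py", line 14, in cmp
    s=least_squares(f,[13,0,0,0,0],loss='soft_l1',x_scale=[1,1,1,.01,.01]);J=np.linalg.inv(s.jac.T@s.jac)**1
  File "e.py", line 13, in f
    return (np.array([proj("wrist",y,ob) for y in Y])-q).ravel()
                      ~~~~^^^^^^^^^^^^^^
  File "h.py", line 19, in proj
    ci,R,t=ext(cam,obs);c=R@np.asarray(X,float)+t;s=c[:2]/c[2];s=s*(1+ci["k1"]*(s@s));K=np.array(ci["camera_matrix"]);return (K@[s[0],s[1],1])[:2]
           ~~~^^^^^^^^^
  File "h.py", line 9, in ext
    ci=camera_info(cam)
ValueError: time passes only in moves, steps and waits
```

```bash
sed -i 's/^from station import.*/&\nimport functools\ncamera_info=functools.lru_cache(None)(camera_info)/' h.py
python3 -c "
from e import *
o=telemetry.get_obs();print(o['clock'])
O6=dict(tool_pos=[.53109079,-.19133572,.19084196],tcp_rot=[3.13867092,-.00387051,.29522174])
O8=dict(tool_pos=[.54333143,-.18693917,.19064986],tcp_rot=[-3.14098120,1.27829e-3,.29466534])
for h in(.115,.13,.145): cmp('w6.png',O6,'w8.png',O8,h)
"
```

```text
32.1667
104 du dn dz mm [15.53 -0.57 -3.74] pitch yaw [-0.0092  0.0002] sd [0.093 0.076 0.405 0.005 0.001] cost 43.2
104 du dn dz mm [15.43 -0.54 -3.58] pitch yaw [-0.0092  0.0002] sd [0.087 0.073 0.366 0.005 0.001] cost 43.2
104 du dn dz mm [15.33 -0.5  -3.43] pitch yaw [-0.0092  0.0002] sd [0.082 0.07  0.327 0.005 0.001] cost 43.2
```

The picture comparison shows the orange bin moved 15.4 mm along the blue bin's axis and dropped about 3.6 mm. It is level, so the feet are in the pockets, and the gripper is clear. I'm handing it in.

```bash
python3 -c "
from station import finish_job
print(finish_job())"
```

```text
the job is handed in; nothing more can be done
None
```

I handed the job in with the orange bin stacked on the blue one, turned half a turn. By the wrist pictures its feet dropped about 3.6 mm (pockets are 4 mm deep), it is level, both nuts are inside and the robot is clear; the first set-down rolled the slide about 19 mm and had to be redone, and no verdict came back.

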